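# Brush out the pots and fence the pastry slab

## Task

Get the pastry corner ready: with the long brush from the steel stand, scrub inside the tall white pot and then inside the low one, two full up-and-down strokes in each that go right down to the bottom, put the brush back upright in its stand, and set both pots down gently, upright, in the empty plastic tray. Fence the marble slab by laying every aluminium edge bar that is there flush along a side of it, one bar to a side, its foot flat on the worktop, touching the slab along its length, and not sticking out past the slab's corners. Leave the jar, ramekin, whisk and spoon alone.

Things in the scene. Friction and masses are not known exactly. Their poses are not given: they have to be found in the camera images.
- slab: marble pastry slab fixed on the worktop, 190 mm (its x) x 220 mm (y) x 12 mm thick, yaw varies; origin at the centre of its underside, z up. Any side with room beside it may take a bar; a flush bar's centre is then 117 mm from the slab's centre along slab x (beside a 220 mm side) or 132 mm along slab y (beside a 190 mm side)
- bar0: an aluminium edge bar of upside-down T section, 150 mm long (its x axis): flat foot 44 mm wide (y) and 12 mm high, with a rib to hold it by along its middle, full length, 14 mm wide, from 12 to 36 mm height; 0.3 kg, loose on the worktop right of the slab; origin at the centre of its underside, z up. All bars are alike; two or three are there
- bar1: an aluminium edge bar of upside-down T section, 150 mm long (its x axis): flat foot 44 mm wide (y) and 12 mm high, with a rib to hold it by along its middle, full length, 14 mm wide, from 12 to 36 mm height; 0.3 kg, loose on the worktop right of the slab; origin at the centre of its underside, z up. All bars are alike; two or three are there
- bar2: an aluminium edge bar of upside-down T section, 150 mm long (its x axis): flat foot 44 mm wide (y) and 12 mm high, with a rib to hold it by along its middle, full length, 14 mm wide, from 12 to 36 mm height; 0.3 kg, loose on the worktop right of the slab; origin at the centre of its underside, z up. All bars are alike; two or three are there
- tallpot: the tall one of two straight white porcelain pots, open at the top: 58 mm outer diameter, 100 mm high, wall 4 mm, so 50 mm bore, floor 5 mm thick, 0.3 kg, loose, upright on the worktop left of the slab; origin at the centre of its underside, z up
- lowpot: the low pot, like the tall one but 70 mm high and 0.22 kg; origin at the centre of its underside, z up
- brush: long bottle brush standing loose and upright in the stand, 183 mm long, 0.08 kg: a white bristle head of 35 mm diameter (hard core 31 mm) takes the lowest 83 mm, a round wooden handle of 16 mm diameter the upper 100 mm; origin at the centre of the flat lower end of the head, z along the handle (up)
- stand: steel brush stand fixed on the worktop, an open round cup of 62 mm outer and 54 mm inner diameter, 65 mm high, floor 5 mm thick, on a foot 84 mm wide; the stand and the two pots share three places left of the slab in any arrangement; origin at the centre of its underside, z up
- tray: empty grey plastic tray fixed on the worktop, 140 x 140 mm, 25 mm high, walls 4 mm, floor 4 mm thick; origin at the centre of its underside, z up. It takes both pots side by side, for instance 35 mm either side of its middle
- jar: closed amber glass jar, 70 mm diameter, about 85 mm high, beyond the slab; leave alone; origin at the centre of its underside
- ramekin: white porcelain ramekin, 90 mm wide and 45 mm high, beyond the slab; leave alone; origin at the centre of its underside
- whisk: steel whisk, about 250 mm long, lying beyond the slab; leave alone; origin near its middle
- spoon: bamboo spoon, 220 mm long, lying beyond the tray; leave alone; origin on its underside
Mind the look-alikes: they are no part of the job. Leave any brown, red or turquoise look-alike of the tallpot alone.

How it is judged:
By the outcome, as a careful person would: the job done as asked, in the order asked, and still so for the second after the job is handed in, with the robot touching nothing.
Of bar0, bar1, bar2 only 2 to 3 are there at a start; the rules pass over those that are not, and their reading is None.
At some moment in a run one of bar0, bar1, bar2 may be knocked a few centimetres aside while the robot is not near it.
It also fails if it takes over 192 s, if anything falls off the work surface, if the arm or the gripper's body presses on something with over 40 N, if the wrist force passes 120 N, or if a joint passes its speed limit or range.

## Robot

A 6-joint arm with a two-finger parallel gripper is mounted at the origin on the work surface. World frame = base frame: x ahead of the robot, y to its left, z up, the work surface at z = 0. Lengths are in mm, angles in rad, forces in N, time in s.
With the tool pointing down it reaches from about 300 to 825 mm from the base axis. Payload 5.4 kg.
Tool frame: the origin (TCP) lies at the very end of the fingers, on their centre line; the grasp point (between the pads) lies 19 mm behind it; z points along the fingers, y is the line along which they close (so a half turn about z gives the same grasp; the last joint's range is limited). The gripper opens to 92 mm and grips with 3 to 60 N. Pads are 20 mm wide; open, the fingers measure 128 mm over their backs; the gripper's body (75 mm by 189 mm) begins 69 mm behind the grasp point.
Start: joints at [-1.419, 0.158, 1.597, -0, 1.386, -0.21], TCP at [203.502, -537.767, 178.801] pointing down, gripper open.
Joint ranges: [-2.91, 2.91], [-0.94, 2.29], [0.18, 2.7], [-1.29, 4.43], [0.17, 2.64], [-3, 3]. Speed limits (rad/s): [2.57, 2.57, 3.14, 3.14, 3.14, 3.14].

## Interface

Orientations are given as a 3x3 rotation matrix whose columns are the frame's x, y, z axes.
In Python, from plant import robot gives the robot as it stands. The module is installed in compiled form; this text tells all that it offers.
- The arm moves only by the tool jog_arm, never from a script. Its argument "steps" is one flat list of numbers, 7 for each row, row after row: the opening, from 0 (shut) to 1 (fully open), then the shift along the tool's x, y, z in mm, then the turn, a rotation vector about the tool's x, y, z in degrees. A call has 1 to 12 rows; each row shifts and turns the commanded pose from where the row before left it, along the tool's axes as they then stand; what a row does not reach is not made up. A row lasts 1/12 s, in which the tool goes at most 41.7 mm and 7.16 degrees, less where a joint would pass 70% of its speed; a pose out of reach is approached as far as the arm can. A call with a gripper value outside its range is refused whole. The fingers move at their own pace and stop on an object; the grip force is fixed at half the most. Time passes only in rows, so rows that do not move let the fingers close. It gives the time, the measured TCP pose, the force, the opening and the grip force at its end, in the units of the state.
- robot.observe(): the state, without advancing time (a new reading comes with each control period).
- robot.get_image(name): name is "scene" or "top"; returns a dict with "pixels" (420x560x3 uint8, red, green, blue), "K" (3x3 intrinsics, pixels), "R" (3x3) and "t" (3): a world point X has camera coordinates R X + t. Camera axes: x right, y down, z forward; pixel columns grow to the right and rows downward; lengths in mm; the calibration is good to about 2 mm. A picture is of the moment at which its call begins. There is no depth.
- robot.sign_off(): hands the job in; it is judged then, once.
The state is a dict: "clock": time; "qpos": joint angles; "dq": joint speeds; "tau": joint torques, N m; "tool_pos": TCP position; "ee_rot": TCP orientation; "force": force on the tool from outside, world axes, zero at the start; "ft_torque": the same for the moment, N m; "width": finger opening in mm; "finger_force": force on a finger pad.
Only numpy, scipy, OpenCV 4.12 (cv2) and the standard library are available. Lean on these libraries where they do the work, as an engineer would, in place of code of your own. Each camera call takes 0.05 s, during which the arm holds its last target. There are 200 camera calls.

## Working session

There is one attempt and no reset: what is moved stays moved. The work goes in short steps, Python scripts to look and compute and a tool call to move; the robot and the scene stay as the last step left them, time stands still between calls to the robot, and variables do not carry over. Pictures are saved under pics/ and viewed, at most 14 in all, crops included, and the job is handed in when it is done.

Besides the shell and the picture viewer there is one more tool, called as name(argument=value, ...) on one line, values as JSON. jog_arm: Moves the arm, as the interface text tells. Its arguments: {"type":"object","properties":{"steps":{"type":"array"}},"required":["steps"]}

```bash
ls; mkdir -p pics
python3 - <<'E'
from plant import robot
import cv2,numpy as np,pickle
np.set_printoptions(precision=2,suppress=True)
s=robot.observe();print(s)
d={}
for n in("scene","top"):
    d[n]=im=robot.get_image(n);cv2.imwrite(f"pics/{n}0.png",cv2.cvtColor(im["pixels"],cv2.COLOR_RGB2BGR));print(n,im["K"],im["R"],im["t"])
pickle.dump(d,open("im0.pkl","wb"))
E
```

```text
pics
{'clock': 0.0, 'qpos': array([-1.42,  0.16,  1.6 , -0.  ,  1.39, -0.21]), 'dq': array([0., 0., 0., 0., 0., 0.]), 'tau': array([ -0.  , -38.56, -32.21,   0.07,   0.04,  -0.  ]), 'tool_pos': array([ 203.39, -537.11,  177.83]), 'ee_rot': array([[ 0.94,  0.35, -0.  ],
       [ 0.35, -0.94,  0.  ],
       [ 0.  , -0.  , -1.  ]]), 'force': array([-0.31, -0.1 , -0.13]), 'ft_torque': array([-0.  ,  0.  , -0.01]), 'finger_force': 0.0, 'width': 91.64587875446182}
scene [[425.65   0.   284.53]
 [  0.   425.65 215.16]
 [  0.     0.     1.  ]] [[ 0.55  0.84  0.01]
 [ 0.71 -0.46 -0.54]
 [-0.45  0.3  -0.84]] [-325.73 -328.62 1357.47]
top [[389.73   0.   286.51]
 [  0.   389.73 211.44]
 [  0.     0.     1.  ]] [[ 0.03 -1.    0.04]
 [-0.99 -0.03 -0.1 ]
 [ 0.1  -0.04 -0.99]] [ 31.77 488.83 924.79]
```

View pics/scene0.png

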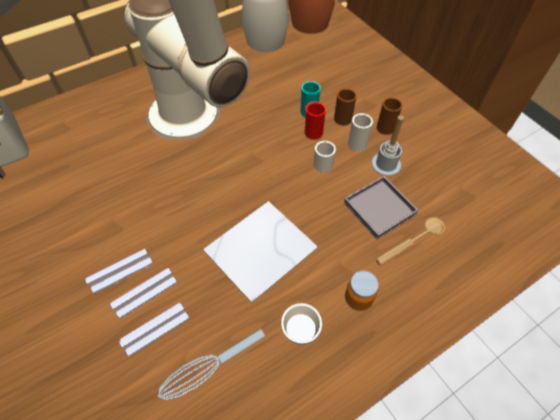

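View pics/top0.png

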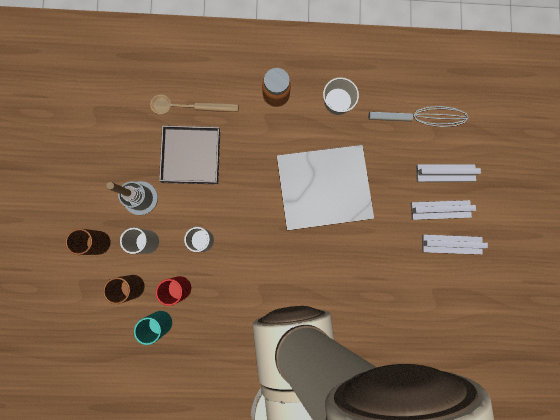

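The scene image shows three bars at left (about (119,270), (143,292), (154,328)). The top image shows slab corners near (277,155), (363,146), (373,219), (286,230), the tall pot at (133,240), the low pot at (197,240), the stand at (138,197) and the tray at (190,155). Next I'll measure these from zoomed crops.

```bash
cat > lib.py <<'E'
import numpy as np,cv2,pickle
np.set_printoptions(precision=1,suppress=True)
def proj(im,X):
    c=np.atleast_2d(X)@im["R"].T+im["t"];p=c@im["K"].T;return p[:,:2]/p[:,2:]
def back(im,uv,z):
    uv=np.atleast_2d(uv);d=np.c_[uv,np.ones(len(uv))]@np.linalg.inv(im["K"]).T@im["R"];o=-im["R"].T@im["t"]
    return o+d*((z-o[2])/d[:,2])[:,None]
def crop(im,x0,y0,x1,y1,k,name,draw=()):
    p=cv2.cvtColor(im["pixels"],cv2.COLOR_RGB2BGR)[y0:y1,x0:x1]
    p=cv2.resize(p,None,fx=k,fy=k,interpolation=cv2.INTER_CUBIC)
    for X,col in draw:
        q=((proj(im,X)+.5-[x0,y0])*k).astype(int);cv2.polylines(p,[q],False,col,1)
    for g in range((x0+9)//10*10,x1,10): cv2.putText(p,str(g),((g-x0)*k,9),0,.3,(255,255,255),1);cv2.line(p,((g-x0)*k,10),((g-x0)*k,14),(255,255,255),1)
    for g in range((y0+9)//10*10,y1,10): cv2.putText(p,str(g),(0,(g-y0)*k+4),0,.3,(255,255,255),1)
    cv2.imwrite("pics/"+name+".png",p)
def circ(x,y,z,r): a=np.linspace(0,2*np.pi,40);return np.c_[x+r*np.cos(a),y+r*np.sin(a),0*a+z]
def rect(x,y,z,yaw,lx,ly):
    c,s=np.cos(yaw),np.sin(yaw);q=np.array([[1,1],[-1,1],[-1,-1],[1,-1],[1,1]])*[lx/2,ly/2]
    return np.c_[q@np.array([[c,s],[-s,c]])+[x,y],np.full(5,z)]
E
python3 - <<'E'
from lib import *
d=pickle.load(open("im0.pkl","rb"));t=d["top"];s=d["scene"]
print("slab",back(t,[(277,155),(363,146),(373,219),(286,230)],12))
print("pots",back(t,[(133,240)],100),back(t,[(197,240)],70),"tray",back(t,[(190,155)],25))
print("bars",back(t,[(448,170),(444,208),(455,243)],36))
G=(0,255,0);R=(0,0,255)
# white slab mask -> rect
m=(t["pixels"].min(2)>150).astype(np.uint8);n,l,st,c=cv2.connectedComponentsWithStats(m)
for i in range(1,n):
    if st[i,4]>60:
        pts=np.argwhere(l==i)[:,::-1].astype(np.float32);print(st[i],c[i],cv2.minAreaRect(pts))
crop(t,90,115,225,265,4,"c1");crop(t,405,155,495,260,5,"c2")
E
```

```text
slab [[ 630.4   73.5   12. ]
 [ 661.9 -143.5   12. ]
 [ 477.  -169.9   12. ]
 [ 443.2   45.7   12. ]]
pots [[406.2 383.7 100. ]] [[410.9 250.4  70. ]] tray [[619.  286.5  25. ]]
bars [[ 602.3 -350.6   36. ]
 [ 507.2 -339.1   36. ]
 [ 422.4 -364.9   36. ]]
[    0     0   560    34 11003] [344.8  11.3] ((279.5, 16.5), (33.0, 559.0), 90.0)
[264  69  25  23 313] [275.7  80.9] ((276.300048828125, 80.40000915527344), (24.149532318115234, 21.0190372467041), 26.56505012512207)
[323  78  36  34 572] [338.9  98.2] ((340.5, 94.5), (33.0, 35.0), 90.0)
[ 170  131   48   51 1424] [198.5 160.3] ((193.66575622558594, 155.524658203125), (45.48733139038086, 50.66896438598633), 2.12109637260437)
[ 277  145   97   85 6489] [324.6 187. ] ((324.9614562988281, 186.55072021484375), (75.21302032470703, 87.5083236694336), 82.23483276367188)
[418 165  63   9 528] [449. 169.] ((449.0, 169.0), (8.0, 62.0), 90.0)
[418 175  58   6 291] [446.4 178. ] ((446.5, 177.5), (5.0, 57.0), 90.0)
[412 200  64  13 606] [443.  206.1] ((443.48291015625, 206.03768920898438), (10.326252937316895, 62.99384689331055), 87.87889862060547)
[413 212  59   8 334] [441.9 215.2] ((441.92987060546875, 215.17578125), (5.726535320281982, 58.03401565551758), 87.79740142822266)
[184 227  26  25 359] [198.4 239.2] ((196.5, 239.0), (25.0, 24.0), 0.0)
[120 228  26  26 218] [135.9 240.7] ((132.5, 240.5), (25.0, 25.0), 90.0)
[424 235  64  19 992] [453.9 244.1] ((455.37591552734375, 244.22601318359375), (63.41465377807617, 17.41020393371582), 2.2025980949401855)
[ 259  319   69   70 1310] [277.7 351.1] ((295.5574035644531, 354.8894958496094), (64.54517364501953, 68.65502166748047), 82.76307678222656)
[271 392  41  28 773] [289.1 408.1] ((291.0, 405.5), (40.0, 27.0), 0.0)
[255 395  12  25 206] [260.7 409.5] ((260.5, 407.0), (24.0, 11.0), 90.0)
[470 409  21  11 102] [482.9 416. ] ((481.2406005859375, 418.0330505371094), (9.227214813232422, 20.591259002685547), 60.945396423339844)
```

View pics/c1.png

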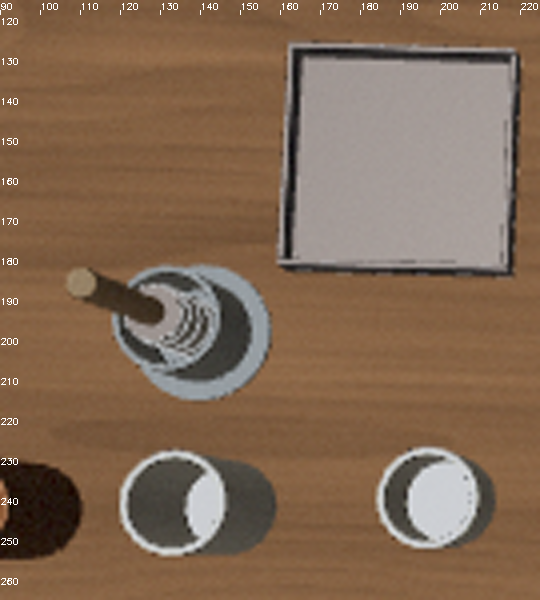

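View pics/c2.png

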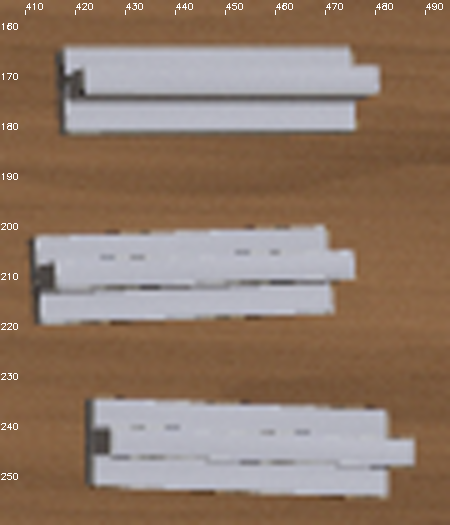

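Run:
```python
from lib import *
d=pickle.load(open("im0.pkl","rb"));t=d["top"];s=d["scene"]
tp=back(t,(132.6,240),100)[0];lp=back(t,(196.5,239),70)[0];sd=back(t,(131.1,194.25),65)[0];bt=back(t,(110,185.25),188)[0]
print("tall",tp,"low",lp,"stand",sd,"brushtop",bt)
def fit(pts,k,o,z,lx,ly):
    P=back(t,np.array(pts)/k+o-.5,z)[:,:2]
    a=cv2.minAreaRect(P.astype(np.float32)); c=P.mean(0)
    e=(P[1]-P[0])+(P[2]-P[3]); yaw=np.arctan2(e[1],e[0]); L=np.linalg.norm(e)/2; f=(P[3]-P[0])+(P[2]-P[1])
    return c[0],c[1],z,yaw%np.pi,L,np.linalg.norm(f)/2
o=np.array([405,155])
B=[fit(q,5,o,12,150,44) for q in ([(63,46),(351,46),(355,131),(65,132)],[(35,237),(325,226),(333,313),(40,324)],[(92,398),(386,411),(388,497),(92,486)])]
T=fit([(290,43),(519,52),(512,268),(279,265)],4,np.array([90,115]),25,140,140)
m=(t["pixels"][130:240,265:385].min(2)>150).astype(np.uint8)
cs=max(cv2.findContours(m,0,1)[0],key=len)[:,0]+[265,130]
P=back(t,cs,12)[:,:2].astype(np.float32);r=cv2.minAreaRect(P);print("slab",r)
for b in B:print("bar",np.array(b),"deg",np.degrees(b[3]))
print("tray",np.array(T),np.degrees(T[3]))
a=np.radians(r[2]); 
if r[1][0]<r[1][1]: yaw=a
else: yaw=a-np.pi/2
S=(r[0][0],r[0][1],yaw);print("slab xy yaw",S[:2],np.degrees(yaw)) 
pickle.dump(dict(B=B,T=T,S=S,tp=tp,lp=lp,sd=sd,bt=bt),open("fit.pkl","wb"))
G=(0,255,0);R=(0,0,255)
dr=[(rect(S[0],S[1],12,S[2],190,220),G),(rect(T[0],T[1],25,T[3],140,140),G),(circ(tp[0],tp[1],100,29),R),(circ(lp[0],lp[1],70,29),R),(circ(sd[0],sd[1],65,31),G),(circ(sd[0],sd[1],2,42),G),(circ(bt[0],bt[1],188,8),R)]
dr+=[(rect(b[0],b[1],12,b[3],150,44),G) for b in B]+[(rect(b[0],b[1],36,b[3],150,14),R) for b in B]
crop(s,80,75,440,355,2,"o_scene",dr); crop(t,95,110,495,265,2,"o_top",dr)
```

```text
tall [406.1 384.6 100. ] low [413.2 251.6  70. ] stand [511.9 407.4  65. ] brushtop [511.7 405.6 188. ]
slab ((554.7548828125, -48.250701904296875), (188.42510986328125, 218.18023681640625), 9.414998054504395)
bar [ 601.9 -357.2   12.     1.6  149.3   44.1] deg 92.1528693688525
bar [ 506.3 -342.8   12.     1.6  149.3   44. ] deg 93.96358280171158
bar [ 420.4 -370.    12.     1.6  149.5   43.2] deg 89.33986857407973
tray [622.6 287.6  25.    1.6 140.2 137. ] 90.62400275345296
slab xy yaw (554.7548828125, -48.250701904296875) 9.414998054504395
```

View pics/o_scene.png

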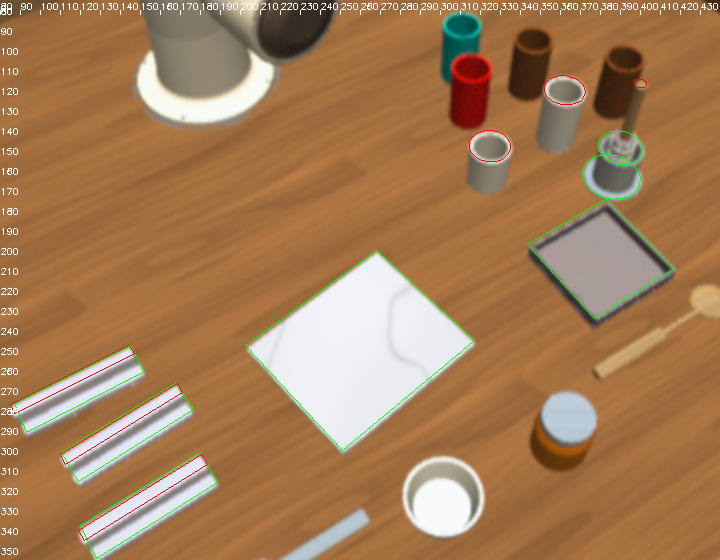

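View pics/o_top.png

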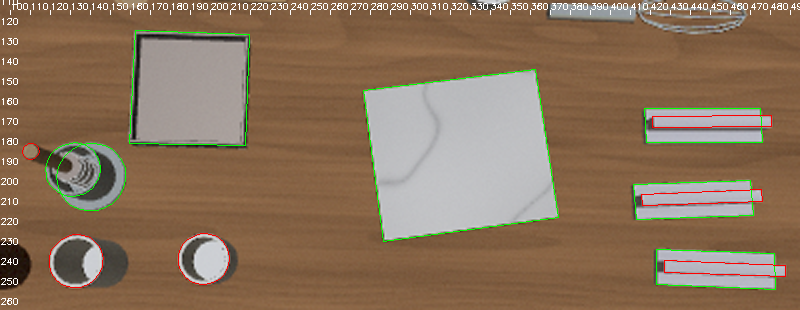

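The overlays of the fitted slab, tray, pots, stand, brush and bars line up in both views to within about 1 px. I'll go to the brush now.

jog_arm(steps=[1, 0, 0, -40, 0, 0, 6.85, 1, 0, 0, -40, 0, 0, 6.85, 1, 0, 0, -40, 0, 0, 6.85, 1, 34, -40, 0, 0, 0, 0, 1, 34, -40, 0, 0, 0, 0, 1, 34, -40, 0, 0, 0, 0, 1, 34, -40, 0, 0, 0, 0, 1, 34, -40, 0, 0, 0, 0, 1, 34, -40, 0, 0, 0, 0, 1, 34, -40, 0, 0, 0, 0, 1, 34, -40, 0, 0, 0, 0, 1, 34, -40, 0, 0, 0, 0])

```text
clock: 1.1
tool_pos: [446.2, -249.3, 298.5]
ee_rot: [[1.0, 0.003, -0.0], [0.003, -1.0, 0.0], [-0.0, -0.0, -1.0]]
force: [-0.2, -0.6, 0.6]
width: 91.8
finger_force: 0.0
```

jog_arm(steps=[1, 6, -40, 0, 0, 0, 0, 1, 6, -40, 0, 0, 0, 0, 1, 6, -40, 0, 0, 0, 0, 1, 6, -40, 0, 0, 0, 0, 1, 6, -40, 0, 0, 0, 0, 1, 6, -40, 0, 0, 0, 0, 1, 6, -40, 0, 0, 0, 0, 1, 6, -40, 0, 0, 0, 0, 1, 6, -40, 0, 0, 0, 0, 1, 6, -40, 0, 0, 0, 0, 1, 6, -40, 0, 0, 0, 0, 1, 0, -40, 0, 0, 0, 0])

```text
clock: 2.1
tool_pos: [510.0, 230.9, 298.1]
ee_rot: [[1.0, 0.003, -0.001], [0.003, -1.0, -0.0], [-0.001, 0.0, -1.0]]
force: [1.1, 1.0, 0.0]
width: 92.2
finger_force: 0.0
```

jog_arm(steps=[1, 0, -40, 0, 0, 0, 0, 1, 0, -40, 0, 0, 0, 0, 1, 0, -40, 0, 0, 0, 0, 1, 0, -40, 0, 0, 0, 0, 1, 0, -16, 0, 0, 0, 0, 1, 0, 0, 0, 0, 0, 0, 1, 0, 0, 0, 0, 0, 0])

```text
clock: 2.68
tool_pos: [509.0, 405.1, 297.8]
ee_rot: [[1.0, 0.005, -0.001], [0.005, -1.0, -0.001], [-0.001, 0.001, -1.0]]
force: [0.4, 0.5, 0.6]
width: 92.0
finger_force: 0.0
```

jog_arm(steps=[1, 2.5, -0.5, 38, 0, 0, 0, 1, 0, 0, 38, 0, 0, 0, 1, 0, 0, 38, 0, 0, 0, 1, 0, 0, 30, 0, 0, 0, 1, 0, 0, 19, 0, 0, 0, 1, 0, 0, 0, 0, 0, 0, 0, 0, 0, 0, 0, 0, 0, 0, 0, 0, 0, 0, 0, 0])

```text
clock: 3.35
tool_pos: [513.4, 405.1, 138.2]
ee_rot: [[1.0, 0.002, 0.003], [0.002, -1.0, 0.001], [0.003, -0.001, -1.0]]
force: [0.1, -0.2, -0.2]
width: 80.8
finger_force: 0.0
```

jog_arm(steps=[0, 0, 0, 0, 0, 0, 0, 0, 0, 0, 0, 0, 0, 0, 0, 0, 0, 0, 0, 0, 0, 0, 0, 0, 0, 0, 0, 0, 0, 0, 0, 0, 0, 0, 0, 0, 0, 0, 0, 0, 0, 0, 0, 0, 0, 0, 0, 0, 0, 0, 0, 0, 0, 0, 0, 0])

```text
clock: 4.02
tool_pos: [511.8, 405.4, 135.7]
ee_rot: [[1.0, 0.003, -0.0], [0.003, -1.0, -0.0], [-0.0, 0.0, -1.0]]
force: [-0.7, -0.4, 0.3]
width: 27.2
finger_force: 0.0
```

jog_arm(steps=[0, 0, 0, 0, 0, 0, 0, 0, 0, 0, 0, 0, 0, 0, 0, 0, 0, 0, 0, 0, 0, 0, 0, 0, 0, 0, 0, 0])

```text
clock: 4.35
tool_pos: [511.8, 405.5, 135.7]
ee_rot: [[1.0, 0.003, -0.0], [0.003, -1.0, 0.0], [-0.0, -0.0, -1.0]]
force: [-0.5, -0.2, -0.8]
width: 14.7
finger_force: 30.0
```

jog_arm(steps=[0, 0, 0, -20, 0, 0, 0, 0, 0, 0, -30, 0, 0, 0, 0, 0, 0, -35, 0, 0, 0, 0, 0, 0, -35, 0, 0, 0, 0, -26, 5, 0, 0, 0, 0, 0, -35, 7, 0, 0, 0, 0, 0, -30, 7, 0, 0, 0, 0, 0, -15, 2, 0, 0, 0, 0, 0, 0, 0, 0, 0, 0, 0, 0, 0, 0, 0, 0, 0, 0])

```text
clock: 5.18
tool_pos: [405.9, 384.2, 256.1]
ee_rot: [[1.0, 0.004, 0.001], [0.004, -1.0, 0.0], [0.001, -0.0, -1.0]]
force: [0.2, 0.2, -0.4]
width: 14.8
finger_force: 30.0
```

Run:
```python
from lib import *
from plant import robot
s=robot.get_image("scene");t=robot.get_image("top");f=pickle.load(open("fit.pkl","rb"));p=robot.observe()["tool_pos"];print(p)
G=(0,255,0);R=(0,0,255);z=p[2]-130.7;tp=f["tp"]
dr=[(circ(p[0],p[1],z,17.5),G),(circ(p[0],p[1],z+83,17.5),G),(circ(tp[0],tp[1],100,29),R)]
crop(s,310,60,450,190,4,"b1",dr)
```

```text
[406.9 384.1 255.7]
```

View pics/b1.png

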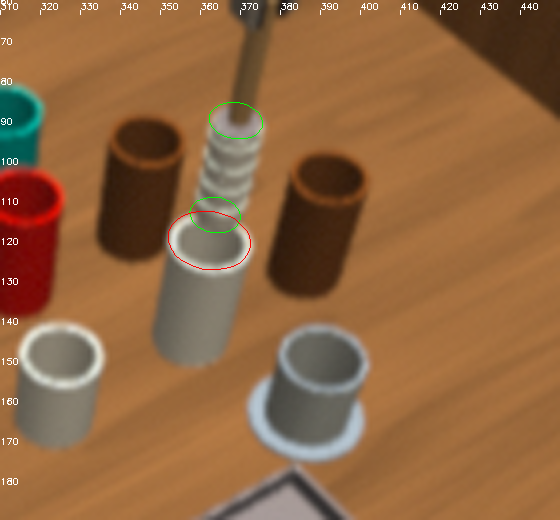

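The brush hangs straight over the tall pot, with its head end at about (364,113) and the pot rim at about (362,120). Next is the first stroke.

jog_arm(steps=[0, -0.5, -0.5, 30, 0, 0, 0, 0, 0, 0, 35, 0, 0, 0, 0, 0, 0, 30, 0, 0, 0, 0, 0, 0, 15, 0, 0, 0, 0, 0, 0, 8, 0, 0, 0, 0, 0, 0, 2.3, 0, 0, 0, 0, 0, 0, 0, 0, 0, 0, 0, 0, 0, 0, 0, 0, 0, 0, 0, 0, 0, 0, 0, 0])

```text
clock: 6.03
tool_pos: [406.1, 384.8, 136.0]
ee_rot: [[1.0, 0.003, 0.001], [0.003, -1.0, 0.0], [0.001, -0.0, -1.0]]
force: [-0.5, 0.8, 0.0]
width: 15.0
finger_force: 30.0
```

jog_arm(steps=[0, 0, 0, 0.8, 0, 0, 0, 0, 0, 0, 0, 0, 0, 0])

```text
clock: 6.2
tool_pos: [406.1, 384.9, 135.4]
ee_rot: [[1.0, 0.003, 0.001], [0.003, -1.0, 0.001], [0.001, -0.001, -1.0]]
force: [0.2, -0.2, 2.1]
width: 15.0
finger_force: 30.0
```

jog_arm(steps=[0, 0, 0, -30, 0, 0, 0, 0, 0, 0, -35, 0, 0, 0, 0, 0, 0, -30, 0, 0, 0, 0, 0, 0, -10, 0, 0, 0, 0, 0, 0, 0, 0, 0, 0, 0, 0, 0, 30, 0, 0, 0, 0, 0, 0, 35, 0, 0, 0, 0, 0, 0, 25, 0, 0, 0, 0, 0, 0, 12, 0, 0, 0, 0, 0, 0, 3, 0, 0, 0, 0, 0, 0, 0, 0, 0, 0, 0, 0, 0, 0, 0, 0, 0])

```text
clock: 7.2
tool_pos: [404.8, 384.2, 133.5]
ee_rot: [[1.0, 0.003, -0.002], [0.003, -1.0, -0.001], [-0.002, 0.001, -1.0]]
force: [-0.2, -0.4, -0.7]
width: 14.7
finger_force: 30.0
```

jog_arm(steps=[0, 0, 0, 0, 0, 0, 0, 0, 0, 0, -30, 0, 0, 0, 0, 0, 0, -35, 0, 0, 0, 0, 0, 0, -30, 0, 0, 0, 0, 0, 0, -10, 0, 0, 0, 0, 0, 0, 0, 0, 0, 0, 0, 0, 0, 30, 0, 0, 0, 0, 0, 0, 35, 0, 0, 0, 0, 0, 0, 25, 0, 0, 0, 0, 0, 0, 8, 0, 0, 0, 0, 0, 0, 3, 0, 0, 0, 0, 0, 0, 2, 0, 0, 0])

```text
clock: 8.2
tool_pos: [405.2, 384.4, 136.0]
ee_rot: [[1.0, 0.003, -0.001], [0.003, -1.0, -0.001], [-0.001, 0.001, -1.0]]
force: [0.3, 0.0, -0.4]
width: 15.2
finger_force: 30.0
```

jog_arm(steps=[0, 0, 0, 0, 0, 0, 0, 0, 0, 0, 0, 0, 0, 0, 0, 0, 0, 0, 0, 0, 0])

```text
clock: 8.45
tool_pos: [406.4, 385.2, 138.3]
ee_rot: [[1.0, 0.003, 0.002], [0.003, -1.0, 0.001], [0.002, -0.001, -1.0]]
force: [0.6, -0.6, -1.5]
width: 15.2
finger_force: 30.0
```

jog_arm(steps=[0, 0, 0, 1.2, 0, 0, 0, 0, 0, 0, 1.2, 0, 0, 0, 0, 0, 0, 0, 0, 0, 0, 0, 0, 0, 0, 0, 0, 0])

```text
clock: 8.78
tool_pos: [405.5, 384.6, 134.3]
ee_rot: [[1.0, 0.003, -0.0], [0.003, -1.0, -0.0], [-0.0, 0.0, -1.0]]
force: [-0.1, 0.1, -0.6]
width: 15.1
finger_force: 30.0
```

jog_arm(steps=[0, 0, 0, 0.8, 0, 0, 0, 0, 0, 0, 0, 0, 0, 0, 0, 0, 0, 0.5, 0, 0, 0, 0, 0, 0, 0, 0, 0, 0])

```text
clock: 9.12
tool_pos: [405.8, 384.7, 133.4]
ee_rot: [[1.0, 0.003, 0.001], [0.003, -1.0, 0.0], [0.001, -0.0, -1.0]]
force: [0.2, 0.2, 0.9]
width: 14.7
finger_force: 30.0
```

jog_arm(steps=[0, 0, 0, -30, 0, 0, 0, 0, 0, 0, -38, 0, 0, 0, 0, 0, 0, -32, 0, 0, 0, 0, 0, 0, -16, 0, 0, 0, 0, 1.5, 26, 0, 0, 0, 0, 0, 2, 36, 0, 0, 0, 0, 0, 2, 36, 0, 0, 0, 0, 0, 2, 25, 0, 0, 0, 0, 0, 0, 10, 0, 0, 0, 0, 0, 0, 0, 0, 0, 0, 0, 0, 0, 0, 0, 0, 0, 0])

```text
clock: 10.03
tool_pos: [413.4, 252.1, 249.1]
ee_rot: [[1.0, 0.002, 0.0], [0.002, -1.0, 0.001], [0.0, -0.001, -1.0]]
force: [-0.6, 0.0, -0.2]
width: 15.4
finger_force: 30.0
```

jog_arm(steps=[0, 0, 0, 0, 0, 0, 0, 0, 0, 0, 30, 0, 0, 0, 0, 0, 0, 35, 0, 0, 0, 0, 0, 0, 30, 0, 0, 0, 0, 0, 0, 14, 0, 0, 0, 0, 0, 0, 4, 0, 0, 0, 0, 0, 0, 0, 0, 0, 0, 0, 0, 0, 0, 0, 0, 0])

```text
clock: 10.7
tool_pos: [413.8, 252.6, 136.7]
ee_rot: [[1.0, 0.004, 0.001], [0.004, -1.0, 0.001], [0.001, -0.001, -1.0]]
force: [-0.2, 1.0, 0.4]
width: 15.1
finger_force: 30.0
```

jog_arm(steps=[0, 0, 0, 1.8, 0, 0, 0, 0, 0, 0, 1.2, 0, 0, 0, 0, 0, 0, 0.4, 0, 0, 0, 0, 0, 0, 0, 0, 0, 0])

```text
clock: 11.03
tool_pos: [413.9, 251.9, 133.3]
ee_rot: [[1.0, 0.003, 0.001], [0.003, -1.0, 0.001], [0.001, -0.001, -1.0]]
force: [0.1, 0.2, 0.4]
width: 14.9
finger_force: 30.0
```

jog_arm(steps=[0, 0, 0, -25, 0, 0, 0, 0, 0, 0, -35, 0, 0, 0, 0, 0, 0, -15, 0, 0, 0, 0, 0, 0, 0, 0, 0, 0, 0, 0, 0, 0, 0, 0, 0, 0, 0, 0, 20, 0, 0, 0, 0, 0, 0, 30, 0, 0, 0, 0, 0, 0, 16, 0, 0, 0, 0, 0, 0, 6, 0, 0, 0, 0, 0, 0, 2, 0, 0, 0, 0, 0, 0, 0.7, 0, 0, 0, 0, 0, 0, 0, 0, 0, 0])

```text
clock: 12.03
tool_pos: [413.1, 251.3, 132.8]
ee_rot: [[1.0, 0.003, -0.001], [0.003, -1.0, -0.001], [-0.001, 0.001, -1.0]]
force: [-1.9, -1.3, 6.7]
width: 14.9
finger_force: 30.0
```

jog_arm(steps=[0, 0, 0, 0.5, 0, 0, 0, 0, 0, 0, 0, 0, 0, 0])

```text
clock: 12.2
tool_pos: [413.4, 251.4, 132.7]
ee_rot: [[1.0, 0.003, -0.0], [0.003, -1.0, -0.001], [-0.0, 0.001, -1.0]]
force: [-2.1, -0.5, 8.0]
width: 14.7
finger_force: 30.0
```

jog_arm(steps=[0, 0, 0, -25, 0, 0, 0, 0, 0, 0, -35, 0, 0, 0, 0, 0, 0, -15, 0, 0, 0, 0, 0, 0, 0, 0, 0, 0, 0, 0, 0, 0, 0, 0, 0, 0, 0, 0, 20, 0, 0, 0, 0, 0, 0, 30, 0, 0, 0, 0, 0, 0, 16, 0, 0, 0, 0, 0, 0, 6, 0, 0, 0, 0, 0, 0, 2, 0, 0, 0, 0, 0, 0, 0.7, 0, 0, 0, 0, 0, 0, 0.2, 0, 0, 0])

```text
clock: 13.2
tool_pos: [412.7, 251.2, 131.8]
ee_rot: [[1.0, 0.003, -0.002], [0.003, -1.0, -0.001], [-0.002, 0.001, -1.0]]
force: [-1.7, -1.8, 8.2]
width: 14.9
finger_force: 30.0
```

jog_arm(steps=[0, 0, 0, 0, 0, 0, 0, 0, 0, 0, 0, 0, 0, 0])

```text
clock: 13.37
tool_pos: [412.6, 251.2, 131.8]
ee_rot: [[1.0, 0.003, -0.002], [0.003, -1.0, -0.001], [-0.002, 0.001, -1.0]]
force: [-1.3, -1.1, 7.6]
width: 15.4
finger_force: 30.0
```

jog_arm(steps=[0, 0, 0, -30, 0, 0, 0, 0, 0, 0, -38, 0, 0, 0, 0, 0, 0, -30, 0, 0, 0, 0, 0, 0, -12, 0, 0, 0, 0, 14, -22, 0, 0, 0, 0, 0, 21, -33, 0, 0, 0, 0, 0, 21, -33, 0, 0, 0, 0, 0, 21, -33, 0, 0, 0, 0, 0, 16, -25, 0, 0, 0, 0, 0, 6, -9, 0, 0, 0, 0, 0, 0, 0, 0, 0, 0, 0, 0, 0, 0, 0, 0, 0, 0])

```text
clock: 14.37
tool_pos: [510.8, 406.3, 239.3]
ee_rot: [[1.0, 0.004, -0.004], [0.004, -1.0, -0.003], [-0.004, 0.003, -1.0]]
force: [-1.4, 0.7, -0.7]
width: 15.3
finger_force: 30.0
```

jog_arm(steps=[0, 0, 0, 0, 0, 0, 0])

```text
clock: 14.45
tool_pos: [511.0, 405.9, 240.9]
ee_rot: [[1.0, 0.003, -0.002], [0.003, -1.0, -0.002], [-0.002, 0.002, -1.0]]
force: [-0.3, 0.2, -1.1]
width: 15.0
finger_force: 30.0
```

jog_arm(steps=[0, 0.8, -0.5, 30, 0, 0, 0, 0, 0, 0, 35, 0, 0, 0, 0, 0, 0, 27, 0, 0, 0, 0, 0, 0, 11, 0, 0, 0, 0, 0, 0, 3, 0, 0, 0, 0, 0, 0, 1.5, 0, 0, 0, 0, 0, 0, 1, 0, 0, 0, 0, 0, 0, 0, 0, 0, 0, 0, 0, 0, 0, 0, 0, 0])

```text
clock: 15.2
tool_pos: [513.8, 408.0, 136.1]
ee_rot: [[1.0, 0.003, 0.003], [0.003, -1.0, 0.002], [0.003, -0.002, -1.0]]
force: [0.1, -0.1, -1.4]
width: 15.4
finger_force: 30.0
```

jog_arm(steps=[0, 0, 0, 0.3, 0, 0, 0, 0, 0, 0, 0, 0, 0, 0])

```text
clock: 15.37
tool_pos: [513.1, 407.7, 134.6]
ee_rot: [[1.0, 0.003, 0.001], [0.003, -1.0, 0.001], [0.001, -0.001, -1.0]]
force: [-0.2, -0.3, -0.5]
width: 15.4
finger_force: 30.0
```

jog_arm(steps=[0, -0.8, 0.8, 1, 0, 0, 0, 0, 0, 0, 0.8, 0, 0, 0, 0, 0, 0, 0.6, 0, 0, 0, 0, 0, 0, 0, 0, 0, 0, 0, 0, 0, 0, 0, 0, 0])

```text
clock: 15.78
tool_pos: [512.3, 406.8, 131.8]
ee_rot: [[1.0, 0.003, 0.001], [0.003, -1.0, 0.0], [0.001, -0.0, -1.0]]
force: [0.5, -0.5, 2.0]
width: 14.8
finger_force: 30.0
```

jog_arm(steps=[0, 0, 0, 0.5, 0, 0, 0, 0, 0, 0, 0, 0, 0, 0])

```text
clock: 15.95
tool_pos: [512.6, 406.9, 131.8]
ee_rot: [[1.0, 0.003, 0.002], [0.003, -1.0, 0.001], [0.002, -0.001, -1.0]]
force: [0.7, -0.1, 4.8]
width: 15.1
finger_force: 30.0
```

jog_arm(steps=[0.22, 0, 0, -0.5, 0, 0, 0, 0.25, 0, 0, 0, 0, 0, 0, 0.3, 0, 0, 0, 0, 0, 0, 0.4, 0, 0, 0, 0, 0, 0, 0.6, 0, 0, 0, 0, 0, 0, 0.6, 0, 0, 0, 0, 0, 0, 0.6, 0, 0, -25, 0, 0, 0, 1, 0, 0, -35, 0, 0, 0, 1, 0, 0, -35, 0, 0, 0, 1, 0, 0, -20, 0, 0, 0, 1, 0, 0, 0, 0, 0, 0, 1, 0, 0, 0, 0, 0, 0])

```text
clock: 16.95
tool_pos: [512.6, 407.0, 247.6]
ee_rot: [[1.0, 0.003, 0.003], [0.003, -1.0, 0.001], [0.003, -0.001, -1.0]]
force: [-0.4, 0.5, -0.1]
width: 85.4
finger_force: 0.0
```

Run:
```python
from lib import *
from plant import robot
s=robot.get_image("scene");t=robot.get_image("top");f=pickle.load(open("fit.pkl","rb"));p=robot.observe();print(p["tool_pos"],p["width"])
G=(0,255,0);R=(0,0,255);tp=f["tp"];lp=f["lp"];sd=f["sd"]
dr=[(circ(sd[0],sd[1],188,8),G),(circ(tp[0],tp[1],100,29),R),(circ(lp[0],lp[1],70,29),R)]
crop(s,300,60,450,190,4,"b2",dr)
```

```text
[511.1 406.2 244.1] 91.28131656671512
```

View pics/b2.png

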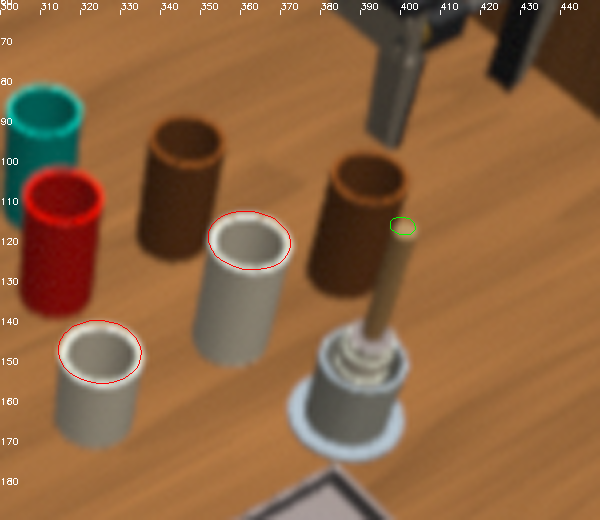

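The brush stands upright in its stand (top at (400,116)), and both pots still match their fits. Next I'll grasp the tall pot.

jog_arm(steps=[1, -25, 5, 0, 0, 0, 0, 1, -35, 7, 0, 0, 0, 0, 1, -30, 6, 0, 0, 0, 0, 1, -15, 3.5, 0, 0, 0, 0, 1, 0, 0, 30, 0, 0, 0, 1, 0, 0, 38, 0, 0, 0, 1, 0, 0, 38, 0, 0, 0, 1, 0, 0, 38, 0, 0, 0, 1, 0, 0, 30, 0, 0, 0, 1, 0, 0, 18, 0, 0, 0, 1, 0, 0, 8, 0, 0, 0, 1, 0, 0, 0, 0, 0, 0])

```text
clock: 18.05
tool_pos: [404.1, 383.0, 42.5]
ee_rot: [[1.0, 0.003, -0.006], [0.003, -1.0, -0.004], [-0.006, 0.004, -1.0]]
force: [-0.6, -0.5, 0.3]
width: 91.9
finger_force: 0.0
```

jog_arm(steps=[1, 0, 0, 0, 0, 0, 0, 0.55, 0, 0, 0, 0, 0, 0, 0.55, 0, 0, 0, 0, 0, 0, 0.5, 0, 0, 0, 0, 0, 0, 0.4, 0, 0, 0, 0, 0, 0, 0.4, 0, 0, 0, 0, 0, 0, 0.4, 0, 0, 0, 0, 0, 0, 0.4, 0, 0, 0, 0, 0, 0])

```text
clock: 18.72
tool_pos: [407.4, 384.7, 46.9]
ee_rot: [[1.0, 0.003, 0.001], [0.003, -1.0, -0.0], [0.001, 0.0, -1.0]]
force: [0.2, -1.8, 3.5]
width: 58.0
finger_force: 30.0
```

jog_arm(steps=[0.4, 0, 0, -20, 0, 0, 0, 0.4, 0, 0, -35, 0, 0, 0, 0.4, 0, 0, -38, 0, 0, 0, 0.4, 0, 0, -32, 0, 0, 0, 0.4, 0, 0, -15, 0, 0, 0, 0.4, 18, 8, 0, 0, 0, 0, 0.4, 30, 14, 0, 0, 0, 0, 0.4, 35, 16, 0, 0, 0, 0, 0.4, 35, 16, 0, 0, 0, 0, 0.4, 35, 15, 0, 0, 0, 0, 0.4, 35, 12, 0, 0, 0, 0, 0.4, 35, 10, 0, 0, 0, 0])

```text
clock: 19.72
tool_pos: [631.2, 293.2, 184.8]
ee_rot: [[1.0, 0.003, -0.002], [0.002, -1.0, -0.0], [-0.002, 0.0, -1.0]]
force: [0.1, 0.9, -2.1]
width: 58.0
finger_force: 30.0
```

jog_arm(steps=[0.4, 20, 5, 0, 0, 0, 0, 0.4, 7, 1.5, 0, 0, 0, 0, 0.4, 0, 0, 0, 0, 0, 0, 0.4, 0, 0, 0, 0, 0, 0, 0.4, 0, 0, 0, 0, 0, 0])

```text
clock: 20.13
tool_pos: [655.7, 289.1, 186.0]
ee_rot: [[1.0, 0.005, -0.002], [0.005, -1.0, 0.0], [-0.002, -0.0, -1.0]]
force: [-0.7, -0.2, -2.6]
width: 57.5
finger_force: 30.0
```

jog_arm(steps=[0.4, 1.5, 1.5, 25, 0, 0, 0, 0.4, 0, 0, 38, 0, 0, 0, 0.4, 0, 0, 35, 0, 0, 0, 0.4, 0, 0, 20, 0, 0, 0, 0.4, 0, 0, 9, 0, 0, 0, 0.4, 0, 0, 4, 0, 0, 0, 0.4, 0, 0, 1, 0, 0, 0, 0.4, 0, 0, 0, 0, 0, 0, 0.4, 0, 0, 0, 0, 0, 0, 0.4, 0, 0, 0, 0, 0, 0])

```text
clock: 20.97
tool_pos: [660.2, 287.0, 56.7]
ee_rot: [[1.0, 0.003, 0.004], [0.003, -1.0, 0.001], [0.004, -0.001, -1.0]]
force: [0.0, -0.1, -2.6]
width: 58.1
finger_force: 30.0
```

jog_arm(steps=[0.4, 0, 0, 1, 0, 0, 0, 0.4, 0, 0, 1, 0, 0, 0, 0.4, 0, 0, 0.7, 0, 0, 0, 0.4, 0, 0, 0, 0, 0, 0])

```text
clock: 21.3
tool_pos: [658.6, 286.5, 51.3]
ee_rot: [[1.0, 0.003, -0.0], [0.003, -1.0, -0.0], [-0.0, 0.0, -1.0]]
force: [0.2, -0.0, -3.6]
width: 57.8
finger_force: 30.0
```

jog_arm(steps=[0.4, -1, 0, 0.5, 0, 0, 0, 0.4, 0, 0, 0.5, 0, 0, 0, 0.4, 0, 0, 0, 0, 0, 0, 0.4, 0, 0, 0, 0, 0, 0])

```text
clock: 21.63
tool_pos: [658.0, 286.5, 51.0]
ee_rot: [[1.0, 0.003, 0.0], [0.003, -1.0, -0.0], [0.0, 0.0, -1.0]]
force: [-0.6, 0.0, -0.3]
width: 58.1
finger_force: 30.0
```

jog_arm(steps=[0.4, 0, 0, 0.4, 0, 0, 0, 0.4, 0, 0, 0, 0, 0, 0])

```text
clock: 21.8
tool_pos: [658.2, 286.6, 51.0]
ee_rot: [[1.0, 0.003, 0.001], [0.003, -1.0, 0.0], [0.001, -0.0, -1.0]]
force: [-1.7, -0.8, 2.7]
width: 58.0
finger_force: 30.0
```

jog_arm(steps=[0.7, 0, 0, 0, 0, 0, 0, 0.8, 0, 0, 0, 0, 0, 0, 1, 0, 0, 0, 0, 0, 0, 1, 0, 0, 0, 0, 0, 0, 1, 0, 0, 0, 0, 0, 0, 1, 0, 0, -15, 0, 0, 0, 1, 0, 0, -30, 0, 0, 0, 1, 0, 0, -38, 0, 0, 0, 1, 0, 0, -38, 0, 0, 0, 1, 0, 0, -20, 0, 0, 0, 1, -20, 3, 0, 0, 0, 0, 1, -38, 5, 0, 0, 0, 0])

```text
clock: 22.8
tool_pos: [603.2, 278.3, 194.9]
ee_rot: [[1.0, 0.002, 0.008], [0.002, -1.0, 0.002], [0.008, -0.002, -1.0]]
force: [0.4, 0.3, -0.7]
width: 92.0
finger_force: 0.0
```

jog_arm(steps=[1, -38, 5, 0, 0, 0, 0, 1, -38, 5, 0, 0, 0, 0, 1, -38, 5, 0, 0, 0, 0, 1, -35, 6, 0, 0, 0, 0, 1, -25, 4, 0, 0, 0, 0, 1, -12, 2, 0, 0, 0, 0, 1, 0, 0, 0, 0, 0, 0, 1, 0, 0, 0, 0, 0, 0])

```text
clock: 23.47
tool_pos: [414.5, 251.1, 192.5]
ee_rot: [[1.0, 0.003, 0.003], [0.003, -1.0, 0.001], [0.003, -0.001, -1.0]]
force: [0.5, -0.2, 0.1]
width: 91.7
finger_force: 0.0
```

jog_arm(steps=[1, -1, 0, 25, 0, 0, 0, 1, 0, 0, 38, 0, 0, 0, 1, 0, 0, 38, 0, 0, 0, 1, 0, 0, 30, 0, 0, 0, 1, 0, 0, 16, 0, 0, 0, 1, 0, 0, 7, 0, 0, 0, 1, 0, 0, 3, 0, 0, 0, 0.55, 0, 0, 0, 0, 0, 0, 0.55, 0, 0, 0, 0, 0, 0, 0.5, 0, 0, 0, 0, 0, 0, 0.4, 0, 0, 0, 0, 0, 0, 0.4, 0, 0, 0, 0, 0, 0])

```text
clock: 24.47
tool_pos: [413.7, 251.1, 35.2]
ee_rot: [[1.0, 0.003, 0.002], [0.003, -1.0, 0.001], [0.002, -0.001, -1.0]]
force: [0.3, -0.4, 0.6]
width: 60.8
finger_force: 0.0
```

jog_arm(steps=[0.4, 0, 0, 0, 0, 0, 0, 0.4, 0, 0, 0, 0, 0, 0, 0.4, 0, 0, 0, 0, 0, 0])

```text
clock: 24.72
tool_pos: [413.2, 250.9, 34.6]
ee_rot: [[1.0, 0.003, 0.001], [0.003, -1.0, 0.0], [0.001, -0.0, -1.0]]
force: [0.4, 0.5, 1.9]
width: 40.8
finger_force: 0.9
```

Run:
```python
from lib import *
from plant import robot
s=robot.get_image("scene");t=robot.get_image("top");p=robot.observe();print(p["tool_pos"],p["width"],p["finger_force"])
crop(s,230,70,430,260,3,"b3")
pickle.dump(dict(scene=s,top=t),open("im1.pkl","wb"))
```

```text
[413.2 250.9  34.6] 36.98221906156344 1.1952860141186505
```

View pics/b3.png

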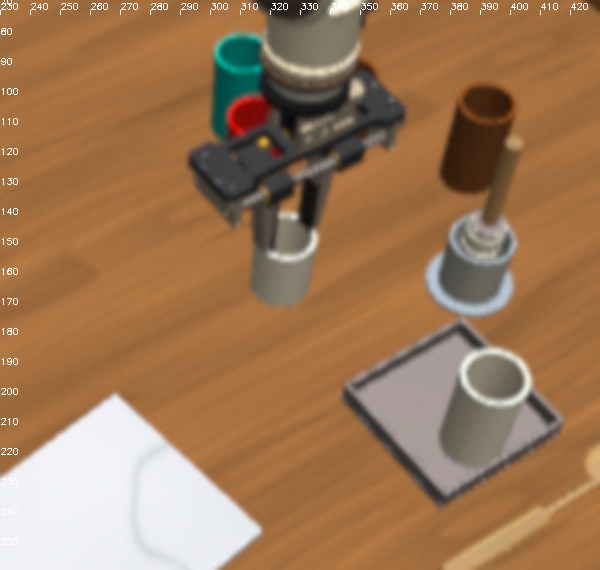

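Run:
```python
from lib import *
d=pickle.load(open("im1.pkl","rb"))
G=(0,255,0);R=(0,0,255);B=(255,0,0)
f=pickle.load(open("fit.pkl","rb"));lp=f["lp"]
p=np.array([413.2,250.9,34.6])
dr=[(circ(lp[0],lp[1],70,29),R),(circ(lp[0],lp[1],0,29),R)]
for sg in(-1,1):
    y=p[1]+sg*20
    dr.append((np.array([[p[0]-10,y,p[2]],[p[0]+10,y,p[2]],[p[0]+10,y,110],[p[0]-10,y,110],[p[0]-10,y,p[2]]]),G))
crop(d["scene"],290,100,360,180,5,"b4a",dr);crop(d["top"],160,200,240,280,5,"b4b",dr)
a=cv2.imread("pics/b4a.png");b=cv2.imread("pics/b4b.png");cv2.imwrite("pics/b4.png",np.hstack([a,b]))
```

```text
(no output)
```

View pics/b4.png

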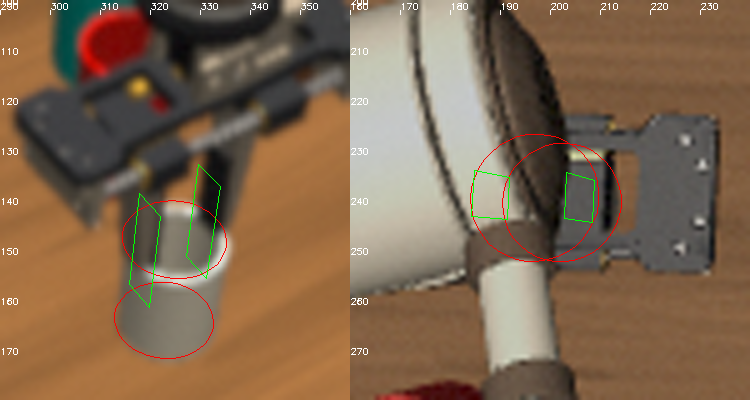

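jog_arm(steps=[0.4, 0, 0, 0, 0, 0, 0, 0.4, 0, 0, 0, 0, 0, 0])

```text
clock: 24.98
tool_pos: [413.3, 250.9, 34.6]
ee_rot: [[1.0, 0.003, 0.001], [0.003, -1.0, 0.0], [0.001, -0.0, -1.0]]
force: [0.1, -0.7, 4.0]
width: 36.5
finger_force: 1.7
```

Run:
```python
from lib import *
from plant import robot
s=robot.get_image("scene");p=robot.observe();print(p["tool_pos"],p["width"],p["finger_force"],p["force"],p["ft_torque"])
crop(s,290,100,360,180,7,"b5")
```

```text
[413.2 250.9  34.6] 36.48197768022697 1.8594035314890789 [-1.2  0.1  3.9] [-0.  0. -0.]
```

View pics/b5.png

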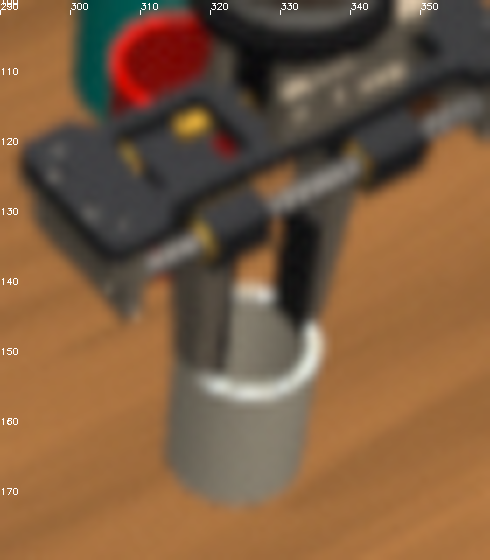

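jog_arm(steps=[0.5, 0, 0, 0, 0, 0, 0, 0.6, 0, 0, 0, 0, 0, 0, 0.7, 0, 0, 0, 0, 0, 0, 0.8, 0, 0, 0, 0, 0, 0, 1, 0, 0, 0, 0, 0, 0, 1, 0, 0, 0, 0, 0, 0, 1, 0, 0, 0, 0, 0, 0, 1, 0, 0, 0, 0, 0, 0])

```text
clock: 25.7
tool_pos: [412.5, 250.6, 33.8]
ee_rot: [[1.0, 0.003, -0.001], [0.003, -1.0, -0.0], [-0.001, 0.0, -1.0]]
force: [0.2, 0.5, 0.6]
width: 87.7
finger_force: 0.0
```

Run:
```python
from lib import *
from plant import robot
a=pickle.load(open("im0.pkl","rb"))["scene"]["pixels"].astype(int)
s=robot.get_image("scene");p=robot.observe();print(p["tool_pos"],p["width"],p["finger_force"],p["force"])
b=s["pixels"].astype(int)
# lower part of the pot, unoccluded rows: compare mask (grey) extents before/after
for r in range(154,174,3):
    f=lambda im:np.where((im[r,300:350].max(1)-im[r,300:350].min(1)<30)&(im[r,300:350].mean(1)>85))[0]+300
    u,v=f(a),f(b);print(r,(u.min(),u.max()) if len(u) else 0,(v.min(),v.max()) if len(v) else 0)
```

```text
[412.6 250.7  33.9] 91.11338119744765 0.0 [ 0.5  0.1 -1.5]
154 (np.int64(315), np.int64(333)) (np.int64(316), np.int64(333))
157 (np.int64(315), np.int64(332)) (np.int64(315), np.int64(332))
160 (np.int64(315), np.int64(332)) (np.int64(315), np.int64(332))
163 (np.int64(314), np.int64(332)) (np.int64(314), np.int64(331))
166 (np.int64(315), np.int64(331)) (np.int64(315), np.int64(331))
169 (np.int64(318), np.int64(328)) (np.int64(318), np.int64(328))
172 0 0
```

jog_arm(steps=[1, 0.7, -0.7, 5, 0, 0, 0, 1, 0, 0, 5, 0, 0, 0, 0.57, 0, 0, 0, 0, 0, 0, 0.57, 0, 0, 0, 0, 0, 0, 0.57, 0, 0, 0, 0, 0, 0, 0.57, 0, 0, 0, 0, 0, 0, 0.57, 0, 0, 0, 0, 0, 0, 0.57, 0, 0, 0, 0, 0, 0, 0.57, 0, 0, 0, 0, 0, 0])

```text
clock: 26.5
tool_pos: [413.8, 251.4, 24.4]
ee_rot: [[1.0, 0.003, 0.0], [0.003, -1.0, -0.0], [0.0, 0.0, -1.0]]
force: [-0.9, -1.8, 1.2]
width: 57.4
finger_force: 30.0
```

jog_arm(steps=[0.57, 0, 0, 0, 0, 0, 0, 0.57, 0, 0, 0, 0, 0, 0])

```text
clock: 26.67
tool_pos: [413.8, 251.4, 24.4]
ee_rot: [[1.0, 0.003, 0.0], [0.003, -1.0, -0.0], [0.0, 0.0, -1.0]]
force: [-0.3, -1.9, 1.2]
width: 57.1
finger_force: 30.0
```

jog_arm(steps=[0.57, 0, 0, -15, 0, 0, 0, 0.57, 0, 0, -30, 0, 0, 0, 0.57, 0, 0, -35, 0, 0, 0, 0.57, 0, 0, -35, 0, 0, 0, 0.57, 0, 0, -25, 0, 0, 0, 0.57, 20, -4, 0, 0, 0, 0, 0.57, 35, -7, 0, 0, 0, 0, 0.57, 38, -8, 0, 0, 0, 0, 0.57, 38, -8, 0, 0, 0, 0, 0.57, 28, -6, 0, 0, 0, 0, 0.57, 14, -3, 0, 0, 0, 0, 0.57, 0, 0, 0, 0, 0, 0])

```text
clock: 27.67
tool_pos: [588.4, 288.0, 162.6]
ee_rot: [[1.0, 0.002, -0.001], [0.002, -1.0, 0.0], [-0.001, -0.0, -1.0]]
force: [0.3, 0.0, -2.1]
width: 57.5
finger_force: 30.0
```

jog_arm(steps=[0.57, 0, 0, 0, 0, 0, 0, 0.57, 0, 0, 0, 0, 0, 0, 0.57, 0, 0, 0, 0, 0, 0])

```text
clock: 27.92
tool_pos: [585.2, 288.1, 164.1]
ee_rot: [[1.0, 0.004, -0.001], [0.004, -1.0, -0.0], [-0.001, 0.0, -1.0]]
force: [1.0, -0.2, -1.8]
width: 57.2
finger_force: 30.0
```

jog_arm(steps=[0.57, 1.5, 0.7, 25, 0, 0, 0, 0.57, 0, 0, 38, 0, 0, 0, 0.57, 0, 0, 35, 0, 0, 0, 0.57, 0, 0, 18, 0, 0, 0, 0.57, 0, 0, 9, 0, 0, 0, 0.57, 0, 0, 4, 0, 0, 0, 0.57, 0, 0, 2, 0, 0, 0, 0.57, 0, 0, 0, 0, 0, 0, 0.57, 0, 0, 0, 0, 0, 0, 0.57, 0, 0, 0, 0, 0, 0, 0.57, 0, 0, 0, 0, 0, 0])

```text
clock: 28.83
tool_pos: [595.1, 288.6, 40.4]
ee_rot: [[1.0, 0.003, 0.017], [0.003, -1.0, 0.004], [0.017, -0.004, -1.0]]
force: [6.6, -0.1, 12.5]
width: 57.4
finger_force: 30.1
```

jog_arm(steps=[0.57, 0, 0, 1, 0, 0, 0, 0.57, 0, 0, 1, 0, 0, 0, 0.57, 0, 0, 1, 0, 0, 0, 0.57, 0, 0, 0, 0, 0, 0, 0.57, 0, 0, 0, 0, 0, 0])

```text
clock: 29.25
tool_pos: [597.0, 288.9, 38.9]
ee_rot: [[1.0, 0.003, 0.021], [0.003, -1.0, 0.005], [0.021, -0.004, -1.0]]
force: [9.6, 0.0, 14.8]
width: 57.0
finger_force: 30.1
```

jog_arm(steps=[0.57, 0, 0, -6, 0, 0, 0, 0.57, 0, 0, -12, 0, 0, 0, 0.57, 0, 0, -14, 0, 0, 0, 0.57, 0, 0, -8, 0, 0, 0, 0.57, 0, 0, 0, 0, 0, 0, 0.57, 0, 0, 0, 0, 0, 0, 0.57, 0, 0, 0, 0, 0, 0])

```text
clock: 29.83
tool_pos: [587.1, 287.2, 69.3]
ee_rot: [[1.0, 0.003, -0.002], [0.003, -1.0, -0.0], [-0.002, 0.0, -1.0]]
force: [-0.7, -0.3, -1.9]
width: 56.8
finger_force: 30.0
```

Run:
```python
from lib import *
from plant import robot
s=robot.get_image("scene");t=robot.get_image("top");p=robot.observe();q=p["tool_pos"];print(q,p["width"],p["finger_force"],p["force"])
f=pickle.load(open("fit.pkl","rb"));T=f["T"]
G=(0,255,0);R=(0,0,255)
z=q[2]-24.4
dr=[(circ(q[0],q[1],z,29),R),(circ(q[0],q[1],z+70,29),R),(circ(658.2,286.6,104,29),G),(circ(658.2,286.6,4,29),G),(rect(T[0],T[1],25,T[3],140,140),G)]
crop(s,320,100,430,240,5,"b6",dr)
pickle.dump(dict(scene=s,top=t),open("im2.pkl","wb"))
```

```text
[587.  287.1  69. ] 57.23834897763961 29.969903072342277 [ 0.4 -0.4 -2.6]
```

View pics/b6.png

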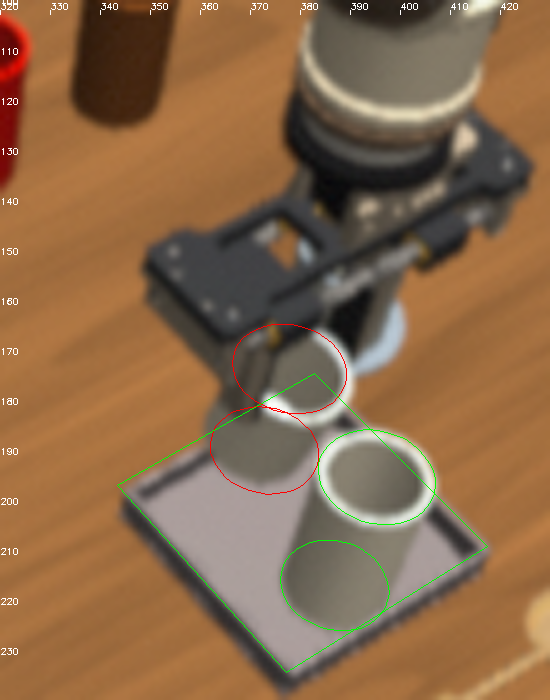

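Run:
```python
from lib import *
d=pickle.load(open("im2.pkl","rb"))
for z in(69,80,90,100):
  print(z,proj(d["scene"],[[577,258.5,z],[597,258.5,z],[577,240,z],[597,240,z]]).ravel())
d=pickle.load(open("im1.pkl","rb"))
for z in(34.6,50,60,70):
  print(z,proj(d["scene"],[[403,232,z],[423,232,z],[403,214,z],[423,214,z]]).ravel())
print(-d["scene"]["R"].T@d["scene"]["t"])
```

```text
69 [363.2 186.1 368.  191.3 357.7 189.2 362.5 194.5]
80 [363.9 183.6 368.8 188.8 358.3 186.7 363.2 192. ]
90 [364.5 181.3 369.5 186.5 358.9 184.4 363.8 189.7]
100 [365.2 178.9 370.2 184.1 359.5 182.  364.5 187.3]
34.6 [315.7 156.3 319.8 160.8 310.5 158.9 314.6 163.5]
50 [316.1 152.7 320.2 157.2 310.9 155.3 315.  159.9]
60 [316.3 150.3 320.5 154.9 311.1 152.9 315.2 157.6]
70 [316.6 147.9 320.8 152.5 311.3 150.6 315.5 155.2]
[1021.  -286.9  965.5]
```

The view shows the held low pot tilted by about 8° in the grip after clipping the near tray wall (rim at (380,175), base at (373,190)). The tall pot stands fine in the tray. I'll set the low pot on free worktop to square it, then regrasp it lower.

jog_arm(steps=[0.57, 0, 0, -20, 0, 0, 0, 0.57, 0, 0, -25, 0, 0, 0, 0.57, 0, 0, -10, 0, 0, 0, 0.57, -20, 8, 0, 0, 0, 0, 0.57, -30, 12, 0, 0, 0, 0, 0.57, -30, 12, 0, 0, 0, 0, 0.57, -17, 5, 0, 0, 0, 0, 0.57, 0, 0, 20, 0, 0, 0, 0.57, 0, 0, 30, 0, 0, 0, 0.57, 0, 0, 20, 0, 0, 0, 0.57, 0, 0, 10, 0, 0, 0, 0.57, 0, 0, 5, 0, 0, 0])

```text
clock: 30.93
tool_pos: [489.4, 249.6, 37.9]
ee_rot: [[1.0, 0.003, -0.004], [0.003, -1.0, -0.001], [-0.004, 0.001, -1.0]]
force: [-2.1, 0.2, -2.5]
width: 57.0
finger_force: 30.0
```

jog_arm(steps=[0.57, 0, 0, 3, 0, 0, 0, 0.57, 0, 0, 0, 0, 0, 0, 0.57, 0, 0, 0, 0, 0, 0, 0.57, 0, 0, 0, 0, 0, 0])

```text
clock: 31.27
tool_pos: [492.3, 250.4, 38.6]
ee_rot: [[1.0, 0.003, 0.002], [0.003, -1.0, 0.001], [0.002, -0.001, -1.0]]
force: [0.5, 0.5, -1.8]
width: 57.2
finger_force: 30.0
```

Lowering gently in small steps.

jog_arm(steps=[0.57, 0, 0, 2, 0, 0, 0, 0.57, 0, 0, 2, 0, 0, 0, 0.57, 0, 0, 2, 0, 0, 0, 0.57, 0, 0, 2, 0, 0, 0, 0.57, 0, 0, 1, 0, 0, 0, 0.57, 0, 0, 0, 0, 0, 0, 0.57, 0, 0, 0, 0, 0, 0])

```text
clock: 31.85
tool_pos: [491.0, 250.0, 28.1]
ee_rot: [[1.0, 0.003, -0.0], [0.003, -1.0, -0.0], [-0.0, 0.0, -1.0]]
force: [0.2, 0.2, -2.2]
width: 57.0
finger_force: 30.0
```

jog_arm(steps=[0.57, 0, 0, 1, 0, 0, 0, 0.57, 0, 0, 1, 0, 0, 0, 0.57, 0, 0, 1, 0, 0, 0, 0.57, 0, 0, 1, 0, 0, 0, 0.57, 0, 0, 0, 0, 0, 0])

```text
clock: 32.27
tool_pos: [492.7, 250.3, 26.5]
ee_rot: [[1.0, 0.003, 0.003], [0.003, -1.0, 0.0], [0.003, -0.0, -1.0]]
force: [-2.8, -1.3, 9.6]
width: 57.5
finger_force: 30.1
```

jog_arm(steps=[0.57, 0, 0, 1, 0, 0, 0, 0.57, 0, 0, 1, 0, 0, 0, 0.57, 0, 0, 0, 0, 0, 0])

```text
clock: 32.52
tool_pos: [494.2, 250.5, 26.6]
ee_rot: [[1.0, 0.004, 0.006], [0.004, -1.0, 0.001], [0.006, -0.001, -1.0]]
force: [-5.5, -2.9, 20.7]
width: 57.4
finger_force: 30.2
```

jog_arm(steps=[0.57, 0, 0, -1.5, 0, 0, 0, 0.65, 0, 0, 0, 0, 0, 0, 0.7, 0, 0, 0, 0, 0, 0, 0.8, 0, 0, 0, 0, 0, 0, 1, 0, 0, 0, 0, 0, 0, 1, 0, 0, 0, 0, 0, 0, 1, 0, 0, -15, 0, 0, 0, 1, 0, 0, -35, 0, 0, 0, 1, 0, 0, -38, 0, 0, 0, 1, 0, 0, -38, 0, 0, 0, 1, 0, 25, 0, 0, 0, 0, 1, 0, 40, 0, 0, 0, 0])

```text
clock: 33.52
tool_pos: [493.5, 186.9, 153.1]
ee_rot: [[1.0, 0.008, 0.007], [0.008, -1.0, 0.002], [0.007, -0.002, -1.0]]
force: [0.9, -0.5, -0.2]
width: 91.3
finger_force: 0.0
```

jog_arm(steps=[1, 0, 40, 0, 0, 0, 0, 1, 0, 40, 0, 0, 0, 0, 1, 0, 40, 0, 0, 0, 0, 1, 0, 40, 0, 0, 0, 0, 1, 0, 25, 0, 0, 0, 0])

```text
clock: 33.93
tool_pos: [491.6, -3.2, 149.7]
ee_rot: [[1.0, 0.001, 0.0], [0.001, -1.0, -0.001], [0.0, 0.001, -1.0]]
force: [-0.2, -0.0, -0.2]
width: 92.2
finger_force: 0.0
```

Run:
```python
from lib import *
from plant import robot
s=robot.get_image("scene");t=robot.get_image("top");p=robot.observe();print(p["tool_pos"],p["width"])
pickle.dump(dict(scene=s,top=t),open("im3.pkl","wb"))
x,y=proj(t,[492,250,70])[0];print(x,y)
m=(t["pixels"].min(2)>150).astype(np.uint8);n,l,st,c=cv2.connectedComponentsWithStats(m)
for i in range(1,n):
    if st[i,4]>60 and st[i,0]<400: print(st[i],c[i])
a=t; crop(t,100,110,260,260,4,"b7",[(circ(492,250,70,29),(0,255,0)),(circ(658.2,286.6,104,29),(0,0,255)),(rect(622.6,287.6,25,.011,140,140),(0,255,0))])
```

```text
[491.9  -3.3 149.6] 91.92927886271761
198.97898091699707 204.74547650448054
[  0   0  43   8 289] [22.   2.9]
[ 44   0  53  11 490] [71.3  4.2]
[  98    0  106   16 1403] [154.    6.3]
[ 204    0  104   21 1915] [258.4   8.9]
[ 309    0  202   32 4941] [411.9  13.7]
[323  78  36  34 557] [339.   98.3]
[171 119  26  24 165] [185.3 133.1]
[296 123  24  58 642] [307.7 151.2]
[ 311  131   76   67 3524] [349.3 164.2]
[379 148  24  57 643] [392.1 176. ]
[277 154  14  22 195] [283. 163.]
[282 194  19  27 309] [291.1 206.4]
[187 198  25  25 325] [200.7 211. ]
[296 210  69  19 820] [323.8 217.8]
[366 218  17  27 309] [373.9 230.8]
[262 235  26  61 764] [274.8 265.3]
[ 284  254   81   47 2069] [321.6 276.2]
[355 262  25  60 754] [369.2 292.8]
[ 250  288   98  132 9379] [301.7 359.2]
```

View pics/b7.png

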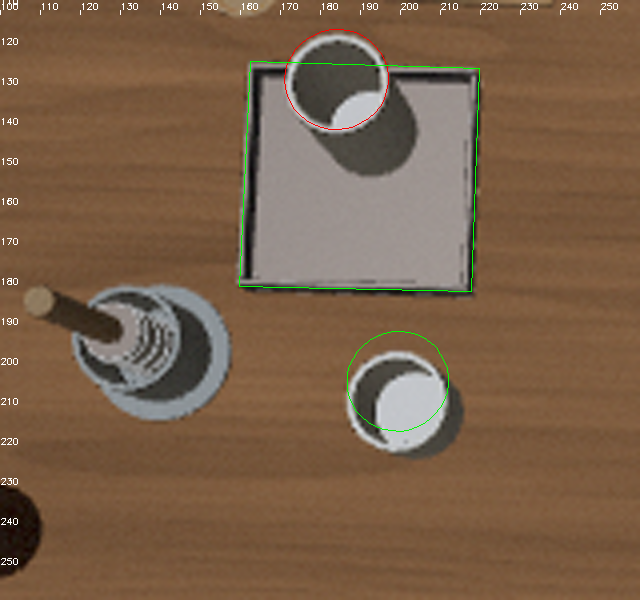

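The low pot stands upright on the worktop with its rim centre at about (199,210). That is off-centre from where I held it. The tall pot is upright in the tray at (183,129).

Run:
```python
from lib import *
d=pickle.load(open("im3.pkl","rb"));t=d["top"]
print("low",back(t,[(199,210),(199,209.8)],70)); print("tall", back(t,(185.3-2,130),104), proj(t,[658.2,286.6,104]))
# inner tray near wall
print(back(t,[(190,180.7),(190,182)],25))
```

```text
low [[479.8 249.3  70. ]
 [480.3 249.4  70. ]]
tall [[656.7 287.3 104. ]] [[183.7 129.4]]
[[555.3 283.1  25. ]
 [552.1 282.9  25. ]]
```

jog_arm(steps=[1, -4, -25, 0, 0, 0, 0, 1, -4, -40, 0, 0, 0, 0, 1, -4, -40, 0, 0, 0, 0, 1, 0, -40, 0, 0, 0, 0, 1, 0, -40, 0, 0, 0, 0, 1, 0, -40, 0, 0, 0, 0, 1, 0, -20, 0, 0, 0, 0, 1, 0, -7.5, 0, 0, 0, 0, 1, 0, 0, 0, 0, 0, 0, 1, 0, 0, 0, 0, 0, 0])

```text
clock: 34.87
tool_pos: [478.8, 252.3, 149.4]
ee_rot: [[1.0, 0.004, -0.001], [0.004, -1.0, -0.001], [-0.001, 0.001, -1.0]]
force: [-0.0, 0.1, 0.4]
width: 92.0
finger_force: 0.0
```

jog_arm(steps=[1, 0, 0, 20, 0, 0, 0, 1, 0, 0, 35, 0, 0, 0, 1, 0, 0, 35, 0, 0, 0, 1, 0, 0, 20, 0, 0, 0, 1, 0, 0, 12, 0, 0, 0, 1, 0, 0, 5, 0, 0, 0, 1, 0, 0, 0, 0, 0, 0, 1, 0, 0, 0, 0, 0, 0, 1, 0, 0, 0, 0, 0, 0])

```text
clock: 35.62
tool_pos: [480.8, 252.7, 24.6]
ee_rot: [[1.0, 0.003, 0.003], [0.003, -1.0, 0.001], [0.003, -0.001, -1.0]]
force: [-0.3, 0.3, -0.5]
width: 91.7
finger_force: 0.0
```

jog_arm(steps=[1, -0.5, 3, 1, 0, 0, 0, 0.57, 0, 0, 0, 0, 0, 0, 0.57, 0, 0, 0, 0, 0, 0, 0.57, 0, 0, 0, 0, 0, 0, 0.57, 0, 0, 0, 0, 0, 0, 0.57, 0, 0, 0, 0, 0, 0, 0.57, 0, 0, 0, 0, 0, 0, 0.57, 0, 0, 0, 0, 0, 0, 0.57, 0, 0, 0, 0, 0, 0])

```text
clock: 36.37
tool_pos: [478.7, 249.5, 21.8]
ee_rot: [[1.0, 0.003, 0.0], [0.003, -1.0, -0.0], [0.0, 0.0, -1.0]]
force: [-0.7, -1.0, 0.5]
width: 56.9
finger_force: 30.0
```

jog_arm(steps=[0.57, 0, 0, -10, 0, 0, 0, 0.57, 0, 0, -25, 0, 0, 0, 0.57, 0, 0, -30, 0, 0, 0, 0.57, 0, 0, -15, 0, 0, 0, 0.57, 20, -7, 0, 0, 0, 0, 0.57, 32, -11, 0, 0, 0, 0, 0.57, 32, -11, 0, 0, 0, 0, 0.57, 20, -7, 0, 0, 0, 0, 0.57, 8, -2, 0, 0, 0, 0, 0.57, 0, 0, 0, 0, 0, 0, 0.57, 0, 0, 0, 0, 0, 0, 0.57, 0, 0, 0, 0, 0, 0])

```text
clock: 37.37
tool_pos: [589.4, 287.7, 101.5]
ee_rot: [[1.0, 0.003, -0.001], [0.003, -1.0, -0.0], [-0.001, 0.0, -1.0]]
force: [0.4, -0.2, -1.8]
width: 56.9
finger_force: 30.0
```

jog_arm(steps=[0.57, 1.5, 0, 10, 0, 0, 0, 0.57, 0, 0, 15, 0, 0, 0, 0.57, 0, 0, 10, 0, 0, 0, 0.57, 0, 0, 5, 0, 0, 0, 0.57, 0, 0, 4, 0, 0, 0, 0.57, 0, 0, 4, 0, 0, 0, 0.57, 0, 0, 4, 0, 0, 0, 0.57, 0, 0, 4, 0, 0, 0, 0.57, 0, 0, 4, 0, 0, 0, 0.57, 0, 0, 4, 0, 0, 0, 0.57, 0, 0, 3, 0, 0, 0, 0.57, 0, 0, 0, 0, 0, 0])

```text
clock: 38.37
tool_pos: [591.4, 287.7, 33.7]
ee_rot: [[1.0, 0.003, -0.001], [0.003, -1.0, -0.0], [-0.001, 0.0, -1.0]]
force: [0.3, -0.8, -2.1]
width: 56.4
finger_force: 30.0
```

jog_arm(steps=[0.57, 0, 0, 2, 0, 0, 0, 0.57, 0, 0, 2, 0, 0, 0, 0.57, 0, 0, 1, 0, 0, 0, 0.57, 0, 0, 0, 0, 0, 0, 0.57, 0, 0, 0, 0, 0, 0])

```text
clock: 38.78
tool_pos: [592.0, 287.9, 29.7]
ee_rot: [[1.0, 0.003, 0.0], [0.003, -1.0, 0.0], [0.0, -0.0, -1.0]]
force: [-0.1, -0.1, -2.3]
width: 56.5
finger_force: 30.0
```

jog_arm(steps=[0.57, 0, 0, 1.5, 0, 0, 0, 0.57, 0, 0, 1, 0, 0, 0, 0.57, 0, 0, 0.8, 0, 0, 0, 0.57, 0, 0, 0, 0, 0, 0])

```text
clock: 39.12
tool_pos: [591.8, 287.8, 26.1]
ee_rot: [[1.0, 0.003, -0.0], [0.003, -1.0, -0.0], [-0.0, 0.0, -1.0]]
force: [-0.7, 0.2, -3.0]
width: 56.7
finger_force: 30.0
```

jog_arm(steps=[0.57, 0, 0, 0.8, 0, 0, 0, 0.57, 0, 0, 0, 0, 0, 0])

```text
clock: 39.28
tool_pos: [592.2, 287.9, 25.8]
ee_rot: [[1.0, 0.003, 0.0], [0.003, -1.0, 0.0], [0.0, -0.0, -1.0]]
force: [-0.1, -0.2, -2.2]
width: 56.8
finger_force: 30.0
```

jog_arm(steps=[0.57, 0, 0, 0.7, 0, 0, 0, 0.57, 0, 0, 0.7, 0, 0, 0, 0.57, 0, 0, 0, 0, 0, 0])

```text
clock: 39.53
tool_pos: [592.6, 288.0, 25.8]
ee_rot: [[1.0, 0.003, 0.001], [0.003, -1.0, 0.0], [0.001, -0.0, -1.0]]
force: [-2.6, -1.7, 5.3]
width: 56.4
finger_force: 30.0
```

jog_arm(steps=[0.57, 0, 0, 0.8, 0, 0, 0, 0.57, 0, 0, 0, 0, 0, 0])

```text
clock: 39.7
tool_pos: [592.8, 288.0, 25.8]
ee_rot: [[1.0, 0.003, 0.001], [0.003, -1.0, 0.0], [0.001, -0.0, -1.0]]
force: [-4.8, -2.3, 8.8]
width: 56.5
finger_force: 30.0
```

jog_arm(steps=[0.62, 0, 0, -1, 0, 0, 0, 0.68, 0, 0, 0, 0, 0, 0, 0.75, 0, 0, 0, 0, 0, 0, 0.8, 0, 0, 0, 0, 0, 0, 0.8, 0, 0, 0, 0, 0, 0, 0.8, 0, 0, -12, 0, 0, 0, 0.8, 0, 0, -30, 0, 0, 0, 0.8, 0, 0, -38, 0, 0, 0, 0.8, 0, 0, -38, 0, 0, 0, 0.8, 0, 0, -38, 0, 0, 0, 0.8, 0, 25, 0, 0, 0, 0, 0.8, 0, 40, 0, 0, 0, 0])

```text
clock: 40.7
tool_pos: [594.3, 225.5, 185.6]
ee_rot: [[1.0, 0.008, 0.009], [0.008, -1.0, 0.003], [0.009, -0.003, -1.0]]
force: [0.7, -0.0, -1.2]
width: 73.7
finger_force: 0.0
```

jog_arm(steps=[0.5, -10, 40, 0, 0, 0, 0, 0.5, -10, 40, 0, 0, 0, 0, 0.5, -10, 40, 0, 0, 0, 0, 0.5, -10, 40, 0, 0, 0, 0, 0.5, -10, 40, 0, 0, 0, 0, 0.5, -10, 40, 0, 0, 0, 0, 0.5, -10, 40, 0, 0, 0, 0, 0.5, -10, 40, 0, 0, 0, 0, 0.5, -10, 40, 0, 0, 0, 0, 0.5, 0, 0, 0, 0, 0, 0])

```text
clock: 41.53
tool_pos: [502.0, -144.0, 181.6]
ee_rot: [[1.0, -0.004, 0.001], [-0.004, -1.0, -0.004], [0.001, 0.004, -1.0]]
force: [0.6, -0.7, -0.2]
width: 46.0
finger_force: 0.0
```

```bash
cat > look.py <<'E'
from lib import *
from plant import robot
from scipy.optimize import least_squares
t=robot.get_image("top");s=robot.get_image("scene");p=robot.observe();print(p["tool_pos"],p["width"],p["clock"])
pickle.dump(dict(scene=s,top=t),open("imL.pkl","wb"))
im=t["pixels"].astype(int)
# pots: white ring blobs
m=(im.min(2)>150).astype(np.uint8);n,l,st,c=cv2.connectedComponentsWithStats(m)
for i in range(1,n):
    if 100<st[i,4]<700 and 150<st[i,0]<230 and st[i,1]<260: print("pot blob",st[i],[back(t,(st[i,0]+(st[i,2]-1)/2,st[i,1]+(st[i,3]-1)/2),z)[0] for z in(104,74)])
# bars: light pixels, merged, by foot template via distance
def metal(im): return ((im.max(2)-im.min(2)<45)&(im.mean(2)>120)&(im[:,:,2]>=im[:,:,0]-3)).astype(np.uint8)
m=cv2.morphologyEx(metal(im),cv2.MORPH_CLOSE,np.ones((5,5)))
n,l,st,c=cv2.connectedComponentsWithStats(m)
def outline(b):
    x,y,w=b;u=np.vstack([rect(x,y,z,w,150,44)[:4] for z in(0,12)]+[rect(x,y,z,w,150,14)[:4] for z in(12,36)]);return u
def fitbar(b0,im,cont):
    h=lambda b:cv2.convexHull(proj(im,outline(b)).astype(np.float32))
    f=lambda b:[cv2.pointPolygonTest(h(b),(float(q[0]),float(q[1])),True) for q in cont]
    return least_squares(f,b0,loss="soft_l1",x_scale=[1,1,.01],diff_step=1e-4)
for i in range(1,n):
    if 600<st[i,4]<2200 and st[i,1]>120 and st[i,1]<300:
        k=max(cv2.findContours((l==i).astype(np.uint8),0,1)[0],key=len)
        hull=cv2.convexHull(k)[:,0].astype(float); X=back(t,k[:,0].mean(0),12)[0]
        # sample the hull edges densely
        H=np.vstack([np.linspace(hull[j],hull[(j+1)%len(hull)],8)[:-1] for j in range(len(hull))])
        r=cv2.minAreaRect(back(t,k[:,0],12)[:,:2].astype(np.float32));w=np.radians(r[2])+(0 if r[1][0]>r[1][1] else np.pi/2)
        o=fitbar([X[0],X[1],w],t,H);print("bar",st[i],o.x[:2],"yaw",np.degrees(o.x[2])%180,"cost",o.cost/len(H))
E
python3 look.py
```

```text
[ 503.2 -138.7  181.2] 45.90520826990083 41.6333
pot blob [171 119  26  24 168] [array([655.5, 286.8, 104. ]), array([664.8, 293.9,  74. ])]
pot blob [172 149  25  24 275] [array([586.7, 281.9, 104. ]), array([593.5, 288.9,  74. ])]
bar [118 182  39  33 647] [517.2 371.9] yaw 98.57182324816293 cost 3.0759048637426005
bar [412 201  64  19 619] [ 506.9 -343.5] yaw 92.84134840652617 cost 0.5898018409929779
bar [409 231  63  22 640] [ 431.1 -338.2] yaw 79.30254401797808 cost 0.9453470526444168
```

```bash
python3 - <<'E'
s=open('look.py').read()
s=s.replace("def metal(im): return ((im.max(2)-im.min(2)<45)&(im.mean(2)>120)&(im[:,:,2]>=im[:,:,0]-3)).astype(np.uint8)","def metal(im): return (im.min(2)>140).astype(np.uint8)")
s=s.replace("st[i,1]<300","st[i,1]<300 and st[i,0]>390").replace("600<st","700<st")
open('look.py','w').write(s)
E
cp imL.pkl imK.pkl
python3 look.py
python3 - <<'E'
import re
src=open('look.py').read()
src=src.replace('from plant import robot\n','').replace('t=robot.get_image("top");s=robot.get_image("scene");p=robot.observe();print(p["tool_pos"],p["width"],p["clock"])','d=pickle.load(open("im0.pkl","rb"));t=d["top"];s=d["scene"]').replace('pickle.dump','#')
exec(src)
E
```

```text
[ 503.6 -136.6  180.9] 46.08118959312101 41.7333
pot blob [171 119  26  24 165] [array([655.5, 286.8, 104. ]), array([664.8, 293.9,  74. ])]
pot blob [172 149  25  24 275] [array([586.7, 281.9, 104. ]), array([593.5, 288.9,  74. ])]
pot blob [184 227  26  25 359] [array([412.2, 245.2, 104. ]), array([413.1, 250.9,  74. ])]
bar [418 165  63  16 933] [ 600.6 -356. ] yaw 91.73770914999312 cost 0.575090281456221
bar [ 412  200   64   20 1016] [ 507.4 -343.2] yaw 93.42995081373535 cost 0.33217477853609156
bar [ 424  235   64   19 1022] [ 420.6 -368.8] yaw 89.47286062292336 cost 0.3346653361709698
```

Run:
```python
src=open('look.py').read()
src=src.replace('from plant import robot\n','').replace('t=robot.get_image("top");s=robot.get_image("scene");p=robot.observe();print(p["tool_pos"],p["width"],p["clock"])','d=pickle.load(open("imL.pkl","rb"));t=d["top"];s=d["scene"]').replace('pickle.dump','#')
for th in(100,115,130):
    print(th); exec(src.replace("min(2)>140","min(2)>%d"%th))
    a=[(tuple(st[i])) for i in range(1,n) if st[i,0]>380 and st[i,4]>100 and st[i,1]>120];print(a)
```

```text
100
pot blob [171 119  26  24 165] [array([655.5, 286.8, 104. ]), array([664.8, 293.9,  74. ])]
pot blob [172 149  25  24 275] [array([586.7, 281.9, 104. ]), array([593.5, 288.9,  74. ])]
bar [ 392  160   84   60 1680] [ 547.5 -296.4] yaw 60.21145838440878 cost 10.5699585215065
[(np.int32(392), np.int32(160), np.int32(84), np.int32(60), np.int32(1680))]
115
pot blob [171 119  26  24 165] [array([655.5, 286.8, 104. ]), array([664.8, 293.9,  74. ])]
pot blob [172 149  25  24 275] [array([586.7, 281.9, 104. ]), array([593.5, 288.9,  74. ])]
bar [ 392  160   84   60 1596] [ 542.6 -300.8] yaw 61.7451391829405 cost 10.551661651763602
[(np.int32(392), np.int32(160), np.int32(84), np.int32(60), np.int32(1596))]
130
pot blob [171 119  26  24 165] [array([655.5, 286.8, 104. ]), array([664.8, 293.9,  74. ])]
pot blob [172 149  25  24 275] [array([586.7, 281.9, 104. ]), array([593.5, 288.9,  74. ])]
bar [392 161  64  41 812] [ 566.8 -285.7] yaw 68.18910606225842 cost 2.2150893761201402
[(np.int32(392), np.int32(161), np.int32(64), np.int32(41), np.int32(812)), (np.int32(413), np.int32(201), np.int32(63), np.int32(19), np.int32(658))]
```

jog_arm(steps=[0.5, -5, -25, 0, 0, 0, 0, 0.5, -10, -40, 0, 0, 0, 0, 0.5, -10, -40, 0, 0, 0, 0, 0.5, -10, -40, 0, 0, 0, 0, 0.5, -10, -40, 0, 0, 0, 0, 0.5, -10, -40, 0, 0, 0, 0, 0.5, 0, -25, 0, 0, 0, 0, 0.5, 0, 0, 0, 0, 0, 0])

```text
clock: 42.4
tool_pos: [446.2, 118.1, 180.7]
ee_rot: [[1.0, 0.011, 0.0], [0.011, -1.0, 0.002], [0.0, -0.002, -1.0]]
force: [-0.4, -0.1, 0.3]
width: 45.8
finger_force: 0.0
```

```bash
sed -i 's/min(2)>140/min(2)>125/' look.py; python3 look.py
python3 - <<'E'
from lib import *
t=pickle.load(open("imL.pkl","rb"))["top"];m=cv2.morphologyEx((t["pixels"].min(2)>125).astype(np.uint8),3,np.ones((5,5)))
n,l,st,c=cv2.connectedComponentsWithStats(m);print([st[i].tolist() for i in range(1,n) if st[i,4]>80 and st[i,0]>370 and st[i,1]>120])
E
```

```text
[447.1 114.1 180.6] 46.186166394134375 42.5
pot blob [171 119  26  24 166] [array([655.5, 286.8, 104. ]), array([664.8, 293.9,  74. ])]
pot blob [180 245  16  30 406] [array([367.1, 262.3, 104. ]), array([366.4, 268.6,  74. ])]
bar [ 405  172   63   17 1012] [ 582.9 -323.9] yaw 89.33495656592532 cost 0.43539155677123836
bar [ 412  200   64   20 1029] [ 506.9 -343.1] yaw 93.96551256534457 cost 0.27584302056470655
bar [ 424  235   64   19 1035] [ 420.7 -368.8] yaw 89.42921370656892 cost 0.32907378337068394
[[405, 172, 63, 17, 1012], [412, 200, 64, 20, 1029], [424, 235, 64, 19, 1035]]
```

jog_arm(steps=[0.5, 0, 0, 0, 0, 0, -7.1, 0.5, 0, 0, 0, 0, 0, -7.1, 0.5, 0, 0, 0, 0, 0, -7.1, 0.5, 0, 0, 0, 0, 0, -7.1, 0.5, 0, 0, 0, 0, 0, -7.1, 0.5, 0, 0, 0, 0, 0, -7.1, 0.5, 0, 0, 0, 0, 0, -7.1, 0.5, 0, 0, 0, 0, 0, -7.1, 0.5, 0, 0, 0, 0, 0, -7.1, 0.5, 0, 0, 0, 0, 0, -7.1, 0.5, 0, 0, 0, 0, 0, -7.1, 0.5, 0, 0, 0, 0, 0, -7.1])

```text
clock: 43.5
tool_pos: [447.8, 111.4, 180.4]
ee_rot: [[0.076, 0.997, -0.0], [0.997, -0.076, -0.0], [-0.0, -0.0, -1.0]]
force: [0.2, -0.0, 0.6]
width: 46.2
finger_force: 0.0
```

jog_arm(steps=[0.5, 0, 0, 0, 0, 0, -3.8, 0.5, -40, 0, 0, 0, 0, 0, 0.5, -40, 0, 0, 0, 0, 0, 0.5, -40, 0, 0, 0, 0, 0, 0.5, -40, 0, 0, 0, 0, 0, 0.5, -40, 0, 0, 0, 0, 0, 0.5, -40, 0, 0, 0, 0, 0, 0.5, -40, 0, 0, 0, 0, 0, 0.5, -40, 0, 0, 0, 0, 0, 0.5, -40, 0, 0, 0, 0, 0, 0.5, -40, 0, 0, 0, 0, 0, 0.5, -40, 0, 0, 0, 0, 0])

```text
clock: 44.5
tool_pos: [440.1, -330.6, 180.4]
ee_rot: [[0.016, 1.0, -0.0], [1.0, -0.016, -0.0], [-0.0, -0.0, -1.0]]
force: [1.0, 0.3, -0.2]
width: 46.1
finger_force: 0.0
```

jog_arm(steps=[0.5, -25, 0, 0, 0, 0, 0, 0.5, -12, 0, 0, 0, 0, 0, 0.5, 0, 0, 0, 0, 0, 0, 0.5, 0, 0, 0, 0, 0, 0, 0.5, 0, 0, 0, 0, 0, 0])

```text
clock: 44.92
tool_pos: [440.8, -363.1, 180.3]
ee_rot: [[0.013, 1.0, -0.0], [1.0, -0.013, 0.001], [0.001, -0.0, -1.0]]
force: [0.3, -0.5, -0.2]
width: 45.8
finger_force: 0.0
```

jog_arm(steps=[0.5, -5.9, -20, 20, 0, 0, 0, 0.5, 0, 0, 38, 0, 0, 0, 0.5, 0, 0, 38, 0, 0, 0, 0.5, 0, 0, 30, 0, 0, 0, 0.5, 0, 0, 15, 0, 0, 0, 0.5, 0, 0, 8, 0, 0, 0, 0.5, 0, 0, 5, 0, 0, 0, 0.5, 0, 0, 3, 0, 0, 0, 0.5, 0, 0, 3, 0, 0, 0, 0.5, 0, 0, 2, 0, 0, 0, 0.5, 0, 0, 0, 0, 0, 0, 0.5, 0, 0, 0, 0, 0, 0])

```text
clock: 45.92
tool_pos: [421.0, -370.6, 19.1]
ee_rot: [[0.014, 1.0, 0.001], [1.0, -0.014, -0.001], [-0.001, 0.001, -1.0]]
force: [0.5, -0.2, -0.1]
width: 45.6
finger_force: 0.0
```

jog_arm(steps=[0.5, 0, 0, 1, 0, 0, 0, 0.5, 0, 0, 1, 0, 0, 0, 0.05, 0, 0, 0, 0, 0, 0, 0.05, 0, 0, 0, 0, 0, 0, 0.05, 0, 0, 0, 0, 0, 0, 0.05, 0, 0, 0, 0, 0, 0, 0.05, 0, 0, 0, 0, 0, 0, 0.05, 0, 0, 0, 0, 0, 0, 0.05, 0, 0, 0, 0, 0, 0, 0.05, 0, 0, 0, 0, 0, 0])

```text
clock: 46.75
tool_pos: [420.6, -370.1, 16.4]
ee_rot: [[0.014, 1.0, 0.0], [1.0, -0.014, 0.0], [0.0, 0.0, -1.0]]
force: [-0.0, 0.0, -1.2]
width: 4.7
finger_force: 0.0
```

The fingers closed to 4.7 mm without meeting the rib, and the low pot first slipped through the grip too. The fingertips may really sit higher than the reported TCP, so I'll check that against the images.

```bash
python3 - <<'E'
from lib import *
d=pickle.load(open("imL.pkl","rb"))
for z in(245,260,275,290):
  print(z,proj(d["scene"],[[501,360,z],[521,360,z],[501,342,z],[521,342,z]]).ravel())
E
python3 - <<'E'
import sys;sys.path.insert(0,'.')
from lib import *
from plant import robot
s=robot.get_image("scene");p=robot.observe();q=p["tool_pos"];print(q,p["qpos"])
G=(0,255,0)
u=proj(s,[q])[0];x0,y0=int(u[0])-60,int(u[1])-60
x0=max(x0,0);dr=[(rect(420.7,-368.8,36,np.radians(89.4),150,14),G),(rect(420.7,-368.8,12,np.radians(89.4),150,44),G),(np.array([[q[0]-20,q[1]-10,q[2]],[q[0]+20,q[1]-10,q[2]],[q[0]+20,q[1]+10,q[2]],[q[0]-20,q[1]+10,q[2]],[q[0]-20,q[1]-10,q[2]]]),(0,0,255))]
crop(s,x0,y0,x0+120,y0+110,5,"b8",dr);pickle.dump(s,open("imM.pkl","wb"))
E
```

```text
245 [388.  103.5 393.4 108.4 382.3 106.3 387.7 111.2]
260 [389.3  98.7 394.9 103.6 383.6 101.5 389.1 106.5]
275 [390.7  93.8 396.3  98.8 384.9  96.7 390.5 101.6]
290 [392.1  88.8 397.8  93.8 386.2  91.7 391.9  96.6]
[ 420.6 -370.1   16.4] [-0.9  0.3  1.8  0.   1.1 -0.9]
```

View pics/b8.png

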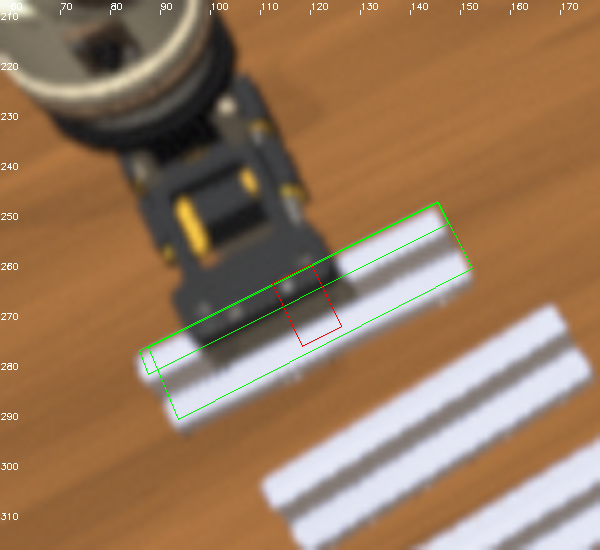

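In this last allowed view the gripper hides its own fingertips over the bar (about (85–150, 250–290)). The earlier tip position in the brush picture fits a tip about 30 mm above the reported TCP. I'll find the offset by touching down on the rib top with the fingers shut, in small steps.

jog_arm(steps=[0.05, 0, 0, 2, 0, 0, 0, 0.05, 0, 0, 2, 0, 0, 0, 0.05, 0, 0, 0, 0, 0, 0])

```text
clock: 47.05
tool_pos: [420.4, -369.8, 11.8]
ee_rot: [[0.014, 1.0, -0.001], [1.0, -0.014, 0.001], [0.001, -0.001, -1.0]]
force: [-0.3, 0.2, -0.8]
width: 4.8
finger_force: 0.0
```

jog_arm(steps=[0.05, 0, 0, 2, 0, 0, 0, 0.05, 0, 0, 2, 0, 0, 0, 0.05, 0, 0, 0, 0, 0, 0])

```text
clock: 47.3
tool_pos: [420.4, -369.8, 7.9]
ee_rot: [[0.014, 1.0, -0.0], [1.0, -0.014, 0.001], [0.001, -0.0, -1.0]]
force: [-0.2, 0.2, -0.8]
width: 4.4
finger_force: 0.0
```

jog_arm(steps=[0.05, 0, 0, 2, 0, 0, 0, 0.05, 0, 0, 1, 0, 0, 0, 0.05, 0, 0, 0, 0, 0, 0])

```text
clock: 47.55
tool_pos: [420.5, -369.9, 5.1]
ee_rot: [[0.014, 1.0, -0.0], [1.0, -0.014, 0.0], [0.0, -0.0, -1.0]]
force: [-0.1, 0.8, -0.3]
width: 4.6
finger_force: 0.0
```

jog_arm(steps=[0.05, 0, 0, 1, 0, 0, 0, 0.05, 0, 0, 0, 0, 0, 0])

```text
clock: 47.72
tool_pos: [420.6, -370.1, 4.3]
ee_rot: [[0.014, 1.0, -0.0], [1.0, -0.014, 0.0], [0.0, -0.0, -1.0]]
force: [0.4, 0.1, -0.5]
width: 4.7
finger_force: 0.0
```

jog_arm(steps=[0.05, 0, 0, 1, 0, 0, 0, 0.05, 0, 0, 0, 0, 0, 0])

```text
clock: 47.88
tool_pos: [420.6, -370.1, 3.3]
ee_rot: [[0.014, 1.0, -0.0], [1.0, -0.014, 0.0], [0.0, -0.0, -1.0]]
force: [0.1, -0.7, -0.6]
width: 4.5
finger_force: 0.0
```

jog_arm(steps=[0.05, 0, 0, 1, 0, 0, 0, 0.05, 0, 0, 0, 0, 0, 0])

```text
clock: 48.05
tool_pos: [420.6, -370.1, 2.3]
ee_rot: [[0.014, 1.0, -0.0], [1.0, -0.014, 0.0], [0.0, -0.0, -1.0]]
force: [0.7, -0.5, -0.2]
width: 4.3
finger_force: 0.0
```

jog_arm(steps=[0.05, 0, 0, 1, 0, 0, 0, 0.05, 0, 0, 0, 0, 0, 0])

```text
clock: 48.22
tool_pos: [420.5, -370.1, 1.2]
ee_rot: [[0.014, 1.0, -0.0], [1.0, -0.014, 0.0], [0.0, -0.0, -1.0]]
force: [-0.4, 0.2, -0.5]
width: 4.8
finger_force: 0.0
```

jog_arm(steps=[0.05, 0, 0, 1, 0, 0, 0, 0.05, 0, 0, 1, 0, 0, 0, 0.05, 0, 0, 0, 0, 0, 0])

```text
clock: 48.47
tool_pos: [420.7, -370.2, 0.6]
ee_rot: [[0.014, 1.0, -0.0], [1.0, -0.014, 0.0], [0.0, -0.0, -1.0]]
force: [-1.8, 3.8, 8.3]
width: 4.8
finger_force: 4.4
```

jog_arm(steps=[0.05, 0, 0, 1, 0, 0, 0, 0.05, 0, 0, 0, 0, 0, 0])

```text
clock: 48.63
tool_pos: [420.7, -370.3, 0.5]
ee_rot: [[0.014, 1.0, -0.001], [1.0, -0.014, 0.0], [0.0, -0.001, -1.0]]
force: [-4.7, 5.5, 16.0]
width: 4.5
finger_force: 7.9
```

jog_arm(steps=[0.05, 0, 0, 1, 0, 0, 0, 0.05, 0, 0, 0, 0, 0, 0])

```text
clock: 48.8
tool_pos: [420.7, -370.3, 0.5]
ee_rot: [[0.014, 1.0, -0.001], [1.0, -0.014, 0.0], [0.0, -0.001, -1.0]]
force: [-7.3, 7.8, 23.3]
width: 4.7
finger_force: 11.3
```

Run:
```python
from plant import robot
p=robot.observe();print(p["tool_pos"],p["force"],p["qpos"].round(4))
```

```text
[ 420.73963962 -370.33822491    0.49384413] [-7.25607388  7.80278145 23.30331421] [-9.3700e-01  3.2960e-01  1.7735e+00 -6.0000e-04  1.0393e+00 -9.2300e-01]
```

The contact at a reported z of 0.6 is the rib top at 36 mm, so the real fingertips are about 35 mm above the reported TCP. I'll subtract that from now on.

jog_arm(steps=[0.05, 0, 0, -3, 0, 0, 0, 0.5, 0, 0, -3, 0, 0, 0, 0.5, 0, 0, 0, 0, 0, 0, 0.5, 0, 0, 0, 0, 0, 0, 0.5, 0, 0, 0, 0, 0, 0, 0.5, 0, 0, 0, 0, 0, 0, 0.5, 0, 0, 0, 0, 0, 0, 0.5, 0, 0, 0, 0, 0, 0, 0.5, 0, 0, 5, 0, 0, 0, 0.5, 0, 0, 5, 0, 0, 0, 0.5, 0, 0, 4, 0, 0, 0, 0.5, 0, 0, 3, 0, 0, 0])

```text
clock: 49.8
tool_pos: [420.2, -369.6, -14.6]
ee_rot: [[0.014, 1.0, -0.001], [1.0, -0.014, 0.001], [0.001, -0.001, -1.0]]
force: [0.3, -0.0, -0.7]
width: 45.8
finger_force: 0.0
```

jog_arm(steps=[0.5, 0, 0, 3, 0, 0, 0, 0.5, 0, 0, 2, 0, 0, 0, 0.5, 0, 0, 0, 0, 0, 0, 0.5, 0, 0, 0, 0, 0, 0, 0.05, 0, 0, 0, 0, 0, 0, 0.05, 0, 0, 0, 0, 0, 0, 0.05, 0, 0, 0, 0, 0, 0, 0.05, 0, 0, 0, 0, 0, 0, 0.05, 0, 0, 0, 0, 0, 0, 0.05, 0, 0, 0, 0, 0, 0, 0.05, 0, 0, 0, 0, 0, 0])

```text
clock: 50.72
tool_pos: [420.8, -370.3, -18.4]
ee_rot: [[0.014, 1.0, 0.0], [1.0, -0.014, -0.0], [-0.0, 0.0, -1.0]]
force: [0.2, -0.5, 0.4]
width: 14.1
finger_force: 30.0
```

Run:
```python
from lib import *
from scipy.optimize import least_squares
d=pickle.load(open("im0.pkl","rb"))
for n,(x0,y0,x1,y1) in dict(top=(265,130,385,240),scene=(195,190,330,310)).items():
    im=d[n];g=cv2.resize(im["pixels"][y0:y1,x0:x1],None,fx=4,fy=4,interpolation=cv2.INTER_LINEAR).min(2)
    m=(g>140).astype(np.uint8);k=max(cv2.findContours(m,0,1)[0],key=len)[:,0]
    P=back(im,(k+.5)/4+[x0,y0]-.5,12)[:,:2]
    def f(b):
        c,s=np.cos(b[2]),np.sin(b[2]);q=np.abs((P-b[:2])@np.array([[c,-s],[s,c]]))-[95+b[3],110+b[3]];return q.max(1)
    o=least_squares(f,[554,-48,.16,0],loss="soft_l1");print(n,o.x[:2],np.degrees(o.x[2]),o.x[3],np.abs(o.fun).mean())
```

```text
top [554.9 -48.4] 9.369057092772733 -1.2301807366720983 0.3924802594595923
scene [558.9 -49.5] 9.416243635685143 0.8026966007859171 0.26998894074693525
```

jog_arm(steps=[0.05, 0, 0, -10, 0, 0, 0, 0.05, 0, 0, -20, 0, 0, 0, 0.05, 0, 0, -10, 0, 0, -5.1, 0.05, 0, 0, 0, 0, 0, -5.1, 0.05, 20, 4, 0, 0, 0, 0, 0.05, 38, 7, 0, 0, 0, 0, 0.05, 38, 7, 0, 0, 0, 0, 0.05, 38, 7, 0, 0, 0, 0, 0.05, 38, 7, 0, 0, 0, 0, 0.05, 38, 7, 0, 0, 0, 0, 0.05, 38, 7, 0, 0, 0, 0, 0.05, 30, 7, 0, 0, 0, 0])

```text
clock: 51.72
tool_pos: [426.4, -84.4, 21.4]
ee_rot: [[-0.163, 0.987, -0.001], [0.987, 0.163, 0.001], [0.001, -0.001, -1.0]]
force: [0.7, 0.9, -3.0]
width: 13.6
finger_force: 30.0
```

jog_arm(steps=[0.05, 15.5, 3.2, 0, 0, 0, 0, 0.05, 0, 0, 0, 0, 0, 0, 0.05, 0, 0, 0, 0, 0, 0, 0.05, 0, 0, 0, 0, 0, 0])

```text
clock: 52.05
tool_pos: [428.4, -72.3, 21.7]
ee_rot: [[-0.163, 0.987, 0.0], [0.987, 0.163, -0.001], [-0.001, 0.0, -1.0]]
force: [0.2, 0.6, -1.6]
width: 13.8
finger_force: 30.0
```

jog_arm(steps=[0.05, 0, 0, 10, 0, 0, 0, 0.05, 0, 0, 12, 0, 0, 0, 0.05, 0, 0, 8, 0, 0, 0, 0.05, 0, 0, 4, 0, 0, 0, 0.05, 0, 0, 3, 0, 0, 0, 0.05, 0, 0, 2, 0, 0, 0, 0.05, 0, 0, 0, 0, 0, 0, 0.05, 0, 0, 0, 0, 0, 0, 0.05, 0, 0, 0, 0, 0, 0])

```text
clock: 52.8
tool_pos: [428.7, -71.6, -17.2]
ee_rot: [[-0.163, 0.987, 0.001], [0.987, 0.163, -0.0], [-0.0, 0.001, -1.0]]
force: [-0.3, 0.2, -2.4]
width: 13.5
finger_force: 30.0
```

jog_arm(steps=[0.05, 0, 0, 0.8, 0, 0, 0, 0.05, 0, 0, 0.5, 0, 0, 0, 0.05, 0, 0, 0, 0, 0, 0, 0.05, 0, 0, 0, 0, 0, 0])

```text
clock: 53.13
tool_pos: [428.6, -71.5, -18.5]
ee_rot: [[-0.163, 0.987, 0.001], [0.987, 0.163, -0.0], [-0.0, 0.001, -1.0]]
force: [-1.0, -0.0, 1.8]
width: 13.8
finger_force: 30.0
```

Bar's foot is on the worktop. Now I'll slide it toward the slab until it touches.

jog_arm(steps=[0.05, 0, 2.5, 0, 0, 0, 0, 0.05, 0, 2.5, 0, 0, 0, 0, 0.05, 0, 2, 0, 0, 0, 0, 0.05, 0, 1, 0, 0, 0, 0, 0.05, 0, 0, 0, 0, 0, 0])

```text
clock: 53.55
tool_pos: [436.1, -70.4, -18.5]
ee_rot: [[-0.163, 0.987, -0.001], [0.987, 0.163, -0.0], [-0.0, -0.001, -1.0]]
force: [-3.9, -1.0, 6.1]
width: 13.7
finger_force: 30.0
```

jog_arm(steps=[0.05, 0, 1, 0, 0, 0, 0, 0.05, 0, 1, 0, 0, 0, 0, 0.05, 0, 0, 0, 0, 0, 0])

```text
clock: 53.8
tool_pos: [437.9, -70.0, -18.5]
ee_rot: [[-0.163, 0.987, -0.001], [0.987, 0.163, -0.0], [-0.0, -0.001, -1.0]]
force: [-4.5, -0.5, 5.6]
width: 13.6
finger_force: 30.0
```

jog_arm(steps=[0.05, 0, 1, 0, 0, 0, 0, 0.05, 0, 1, 0, 0, 0, 0, 0.05, 0, 0, 0, 0, 0, 0])

```text
clock: 54.05
tool_pos: [439.9, -69.7, -18.5]
ee_rot: [[-0.163, 0.987, -0.001], [0.987, 0.163, -0.0], [-0.0, -0.001, -1.0]]
force: [-3.5, -0.5, 4.9]
width: 14.0
finger_force: 30.0
```

jog_arm(steps=[0.05, 0, 1, 0, 0, 0, 0, 0.05, 0, 1, 0, 0, 0, 0, 0.05, 0, 0, 0, 0, 0, 0])

```text
clock: 54.3
tool_pos: [440.5, -69.6, -18.5]
ee_rot: [[-0.164, 0.986, -0.004], [0.986, 0.164, -0.001], [-0.0, -0.004, -1.0]]
force: [-9.9, -3.4, 11.5]
width: 13.7
finger_force: 30.0
```

jog_arm(steps=[0.05, 0, 1, 0, 0, 0, 0, 0.05, 0, 0, 0, 0, 0, 0, 0.05, 0, 0, 0, 0, 0, 0])

```text
clock: 54.55
tool_pos: [440.4, -69.6, -18.5]
ee_rot: [[-0.165, 0.986, -0.007], [0.986, 0.164, -0.001], [0.0, -0.007, -1.0]]
force: [-12.9, -3.2, 15.4]
width: 13.3
finger_force: 30.0
```

jog_arm(steps=[0.05, 0, -1, 0, 0, 0, 0, 0.2, 0, 0, 0, 0, 0, 0, 0.25, 0, 0, 0, 0, 0, 0, 0.3, 0, 0, 0, 0, 0, 0, 0.4, 0, 0, 0, 0, 0, 0, 0.4, 0, 0, 0, 0, 0, 0, 0.4, 0, 0, -10, 0, 0, 0, 0.4, 0, 0, -30, 0, 0, 0, 0.5, 0, 0, -38, 0, 0, 0, 0.5, 0, 0, -25, 0, 0, 0, 0.5, -30, 0, 0, 0, 0, 0, 0.5, -40, 0, 0, 0, 0, 0])

```text
clock: 55.55
tool_pos: [455.2, -137.9, 87.2]
ee_rot: [[-0.167, 0.986, 0.005], [0.986, 0.167, -0.002], [-0.003, 0.004, -1.0]]
force: [0.8, -0.7, -0.0]
width: 46.0
finger_force: 0.0
```

jog_arm(steps=[0.5, -40, 0, 0, 0, 0, 3.4, 0.5, -40, 0, 0, 0, 0, 2, 0.5, -40, 0, 0, 0, 0, 0, 0.5, -25, 10, 0, 0, 0, 0, 0.5, -10, 10, 0, 0, 0, 0, 0.5, 0, 0, 0, 0, 0, 0, 0.5, 0, 0, 0, 0, 0, 0])

```text
clock: 56.13
tool_pos: [489.3, -290.9, 84.5]
ee_rot: [[-0.069, 0.998, -0.0], [0.998, 0.069, 0.0], [0.0, -0.0, -1.0]]
force: [0.7, -0.1, -0.2]
width: 46.0
finger_force: 0.0
```

```bash
python3 look.py
```

```text
[ 488.9 -289.7   84.1] 46.084978567069236 56.2333
pot blob [171 119  26  24 175] [array([655.5, 286.8, 104. ]), array([664.8, 293.9,  74. ])]
bar [405 170  47  19 704] [ 581.  -330.1] yaw 88.12674108777672 cost 1.3633538054517589
bar [412 194  43  26 722] [ 502.4 -293.4] yaw 97.23965230361412 cost 1.5329192097125415
```

jog_arm(steps=[0.5, -25, 7.3, 0, 0, 0, 0, 0.5, -29.5, 7, 0, 0, 0, 0, 0.5, 0, 0, 15, 0, 0, 0, 0.5, 0, 0, 25, 0, 0, 0, 0.5, 0, 0, 20, 0, 0, 0, 0.5, 0, 0, 12, 0, 0, 0, 0.5, 0, 0, 10, 0, 0, 0, 0.5, 0, 0, 8, 0, 0, 0, 0.5, 0, 0, 6, 0, 0, 0, 0.5, 0, 0, 4, 0, 0, 0, 0.5, 0, 0, 0, 0, 0, 0, 0.5, 0, 0, 0, 0, 0, 0])

```text
clock: 57.23
tool_pos: [507.7, -344.5, -15.4]
ee_rot: [[-0.069, 0.998, 0.001], [0.998, 0.069, -0.001], [-0.001, 0.001, -1.0]]
force: [-0.8, 0.5, -0.1]
width: 45.9
finger_force: 0.0
```

jog_arm(steps=[0.5, 0, 0, 1.3, 0, 0, 0, 0.5, 0, 0, 1.2, 0, 0, 0, 0.05, 0, 0, 0, 0, 0, 0, 0.05, 0, 0, 0, 0, 0, 0, 0.05, 0, 0, 0, 0, 0, 0, 0.05, 0, 0, 0, 0, 0, 0, 0.05, 0, 0, 0, 0, 0, 0, 0.05, 0, 0, 0, 0, 0, 0, 0.05, 0, 0, 0, 0, 0, 0, 0.05, 0, 0, 0, 0, 0, 0])

```text
clock: 58.07
tool_pos: [507.4, -344.3, -18.3]
ee_rot: [[-0.069, 0.998, 0.0], [0.998, 0.069, -0.0], [-0.0, 0.0, -1.0]]
force: [0.5, 0.8, 1.4]
width: 14.0
finger_force: 30.0
```

jog_arm(steps=[0.05, 0, 0, -15, 0, 0, 0, 0.05, 0, 0, -30, 0, 0, 0, 0.05, 0, 0, -25, 0, 0, 0, 0.05, 0, 0, 0, 0, 0, 7.05, 0.05, 0, 0, 0, 0, 0, 7.05, 0.05, 0, 0, 0, 0, 0, 7.05, 0.05, 0, 0, 0, 0, 0, 7.05, 0.05, 0, 0, 0, 0, 0, 7.05, 0.05, 0, 0, 0, 0, 0, 7.05, 0.05, 0, 0, 0, 0, 0, 7.05, 0.05, 0, 0, 0, 0, 0, 7.05, 0.05, 0, 0, 0, 0, 0, 7.05])

```text
clock: 59.07
tool_pos: [506.8, -343.6, 50.6]
ee_rot: [[0.864, 0.503, -0.001], [0.503, -0.864, 0.001], [-0.0, -0.002, -1.0]]
force: [-0.4, -0.6, -4.2]
width: 13.7
finger_force: 30.0
```

jog_arm(steps=[0.05, 0, 0, 0, 0, 0, 7.05, 0.05, 0, 0, 0, 0, 0, 7.05, 0.05, 0, 0, 0, 0, 0, 7.05, 0.05, 9.5, -14, 0, 0, 0, 0, 0.05, 21, -31, 0, 0, 0, 0, 0.05, 21, -31, 0, 0, 0, 0, 0.05, 21, -31, 0, 0, 0, 0, 0.05, 15, -23, 0, 0, 0, 0, 0.05, 8, -11.5, 0, 0, 0, 0, 0.05, 0, 0, 0, 0, 0, 0, 0.05, 0, 0, 0, 0, 0, 0, 0.05, 0, 0, 0, 0, 0, 0])

```text
clock: 60.07
tool_pos: [577.9, -190.3, 51.3]
ee_rot: [[0.987, 0.162, -0.001], [0.162, -0.987, -0.0], [-0.001, 0.0, -1.0]]
force: [0.1, 0.2, -3.0]
width: 13.8
finger_force: 30.0
```

jog_arm(steps=[0.05, 0, 0, 12, 0, 0, -0.1, 0.05, 0, 0, 20, 0, 0, 0, 0.05, 0, 0, 15, 0, 0, 0, 0.05, 0, 0, 9, 0, 0, 0, 0.05, 0, 0, 6, 0, 0, 0, 0.05, 0, 0, 4, 0, 0, 0, 0.05, 0, 0, 2, 0, 0, 0, 0.05, 0, 0, 0, 0, 0, 0, 0.05, 0, 0, 0, 0, 0, 0, 0.05, 0, 0, 0, 0, 0, 0])

```text
clock: 60.9
tool_pos: [579.2, -189.4, -15.5]
ee_rot: [[0.986, 0.165, 0.001], [0.165, -0.986, -0.001], [0.001, 0.001, -1.0]]
force: [1.1, 0.6, -2.8]
width: 13.7
finger_force: 30.0
```

jog_arm(steps=[0.05, 0, 0, 0.8, 0, 0, 0, 0.05, 0, 0, 0.8, 0, 0, 0, 0.05, 0, 0, 0, 0, 0, 0, 0.05, 0, 0, 0, 0, 0, 0])

```text
clock: 61.23
tool_pos: [578.5, -189.0, -18.0]
ee_rot: [[0.986, 0.165, -0.0], [0.165, -0.986, -0.0], [-0.0, 0.0, -1.0]]
force: [0.3, -0.4, -2.7]
width: 13.8
finger_force: 30.0
```

jog_arm(steps=[0.05, 0, -2, 0, 0, 0, 0, 0.05, 0, -2, 0, 0, 0, 0, 0.05, 0, -1, 0, 0, 0, 0, 0.05, 0, 0, 0, 0, 0, 0])

```text
clock: 61.57
tool_pos: [577.6, -183.7, -18.1]
ee_rot: [[0.986, 0.165, -0.0], [0.165, -0.986, 0.0], [-0.0, -0.0, -1.0]]
force: [-0.5, 0.5, -3.0]
width: 13.9
finger_force: 30.0
```

jog_arm(steps=[0.05, 0, -1, 0, 0, 0, 0, 0.05, 0, -1, 0, 0, 0, 0, 0.05, 0, 0, 0, 0, 0, 0])

```text
clock: 61.82
tool_pos: [577.3, -182.0, -18.0]
ee_rot: [[0.986, 0.165, -0.0], [0.165, -0.986, 0.0], [-0.0, -0.0, -1.0]]
force: [-0.2, 0.4, -3.4]
width: 13.7
finger_force: 30.0
```

jog_arm(steps=[0.05, 0, 0, 0.6, 0, 0, 0, 0.05, 0, -1, 0, 0, 0, 0, 0.05, 0, 0, 0, 0, 0, 0])

```text
clock: 62.07
tool_pos: [577.5, -181.4, -18.3]
ee_rot: [[0.986, 0.165, 0.001], [0.165, -0.986, -0.0], [0.0, 0.001, -1.0]]
force: [-0.1, -0.3, -1.2]
width: 13.8
finger_force: 30.0
```

jog_arm(steps=[0.05, 0, -1, 0, 0, 0, 0, 0.05, 0, -1, 0, 0, 0, 0, 0.05, 0, 0, 0, 0, 0, 0])

```text
clock: 62.32
tool_pos: [577.3, -180.3, -18.3]
ee_rot: [[0.986, 0.165, 0.001], [0.165, -0.986, -0.002], [0.001, 0.002, -1.0]]
force: [0.1, -4.3, -2.7]
width: 13.4
finger_force: 30.0
```

jog_arm(steps=[0.05, 0, -1, 0, 0, 0, 0, 0.05, 0, -1, 0, 0, 0, 0, 0.05, 0, 0, 0, 0, 0, 0])

```text
clock: 62.57
tool_pos: [577.3, -180.3, -18.1]
ee_rot: [[0.986, 0.165, 0.002], [0.165, -0.986, -0.005], [0.001, 0.006, -1.0]]
force: [1.2, -10.1, -4.5]
width: 13.8
finger_force: 30.0
```

jog_arm(steps=[0.05, 0, 0.8, 0.8, 0, 0, 0, 0.05, 0, 0, 0.5, 0, 0, 0, 0.05, 0, 0, 0, 0, 0, 0, 0.05, 0, 0, 0, 0, 0, 0])

```text
clock: 62.9
tool_pos: [577.4, -180.3, -18.2]
ee_rot: [[0.986, 0.165, 0.001], [0.165, -0.986, -0.004], [0.001, 0.004, -1.0]]
force: [-3.0, -6.4, 3.5]
width: 13.7
finger_force: 30.0
```

jog_arm(steps=[0.2, 0, 0, 0, 0, 0, 0, 0.25, 0, 0, 0, 0, 0, 0, 0.3, 0, 0, 0, 0, 0, 0, 0.4, 0, 0, 0, 0, 0, 0, 0.4, 0, 0, 0, 0, 0, 0, 0.4, 0, 0, -10, 0, 0, 0, 0.4, 0, 0, -30, 0, 0, 0, 0.5, 0, 0, -38, 0, 0, 0, 0.5, 0, 0, -30, 0, 0, 0, 0.5, -30, -20, 0, 0, 0, 0, 0.5, -30, -25, 0, 0, 0, 0, 0.5, -30, -25, 0, 0, 0, 0])

```text
clock: 63.9
tool_pos: [476.1, -123.7, 89.5]
ee_rot: [[0.986, 0.164, 0.002], [0.164, -0.986, -0.001], [0.002, 0.001, -1.0]]
force: [-0.4, 0.2, -0.1]
width: 46.3
finger_force: 0.0
```

jog_arm(steps=[0.5, -30, -25, 0, 0, 0, -7, 0.5, 0, -40, 0, 0, 0, -7, 0.5, 0, -40, 0, 0, 0, -7, 0.5, 0, -40, 0, 0, 0, -7, 0.5, 0, -30, 0, 0, 0, -7, 0.5, 0, 0, 0, 0, 0, -7, 0.5, 0, 0, 0, 0, 0, -7, 0.5, 0, 0, 0, 0, 0, -7, 0.5, 0, 0, 0, 0, 0, -7, 0.5, 0, 0, 0, 0, 0, -7, 0.5, 0, 0, 0, 0, 0, -7])

```text
clock: 64.82
tool_pos: [377.0, 29.4, 88.8]
ee_rot: [[0.055, 0.998, 0.001], [0.998, -0.055, -0.0], [-0.0, 0.001, -1.0]]
force: [0.2, -0.5, -0.2]
width: 46.0
finger_force: 0.0
```

```bash
cat >> look.py <<'E'
a=[st[i].tolist() for i in range(1,n) if st[i,4]>300 and st[i,1]>110];print(a)
E
python3 look.py
```

```text
[377.   29.3  88.7] 46.0092517632945 64.9167
pot blob [171 119  26  24 170] [array([655.5, 286.8, 104. ]), array([664.8, 293.9,  74. ])]
pot blob [172 149  25  24 280] [array([586.7, 281.9, 104. ]), array([593.5, 288.9,  74. ])]
pot blob [196 149  21  33 260] [array([578.2, 232.6, 104. ]), array([584.8, 237.8,  74. ])]
bar [ 405  172   63   17 1022] [ 581.4 -323.6] yaw 91.41811265580476 cost 0.4147853839202956
[[159, 119, 60, 63, 2387], [262, 145, 128, 158, 13107], [405, 172, 63, 17, 1022], [118, 181, 39, 34, 743], [250, 289, 19, 27, 342], [327, 310, 17, 28, 344], [230, 330, 117, 90, 6575]]
```

jog_arm(steps=[0.5, 0, 0, 0, 0, 0, -3.5, 0.5, -33, 19, 0, 0, 0, 0, 0.5, -33, 19, 0, 0, 0, 0, 0.5, -33, 19, 0, 0, 0, 0, 0.5, -33, 19, 0, 0, 0, 0, 0.5, -33, 19, 0, 0, 0, 0, 0.5, -33, 19, 0, 0, 0, 0, 0.5, -33, 19, 0, 0, 0, 0, 0.5, -33, 19, 0, 0, 0, 0, 0.5, -33, 19, 0, 0, 0, 0, 0.5, -33, 19, 0, 0, 0, 0, 0.5, -15, 10, 0, 0, 0, 0])

```text
clock: 65.92
tool_pos: [578.0, -319.9, 88.4]
ee_rot: [[0.007, 1.0, 0.001], [1.0, -0.007, -0.002], [-0.002, 0.001, -1.0]]
force: [0.1, -0.5, -0.8]
width: 45.8
finger_force: 0.0
```

jog_arm(steps=[0.5, -8, 5, 0, 0, 0, 0, 0.5, 0, 0, 0, 0, 0, 0, 0.5, 0, 0, 0, 0, 0, 0, 0.5, 0, 0, 0, 0, 0, 0])

```text
clock: 66.25
tool_pos: [581.3, -322.9, 88.1]
ee_rot: [[0.001, 1.0, -0.001], [1.0, -0.001, 0.001], [0.001, -0.001, -1.0]]
force: [-0.0, -0.0, -0.7]
width: 45.9
finger_force: 0.0
```

jog_arm(steps=[0.5, -1, 0.8, 15, 0, 0, 0, 0.5, 0, 0, 28, 0, 0, 0, 0.5, 0, 0, 22, 0, 0, 0, 0.5, 0, 0, 12, 0, 0, 0, 0.5, 0, 0, 10, 0, 0, 0, 0.5, 0, 0, 8, 0, 0, 0, 0.5, 0, 0, 5, 0, 0, 0, 0.5, 0, 0, 3, 0, 0, 0, 0.5, 0, 0, 0, 0, 0, 0, 0.5, 0, 0, 0, 0, 0, 0, 0.5, 0, 0, 1.5, 0, 0, 0, 0.5, 0, 0, 1, 0, 0, 0])

```text
clock: 67.25
tool_pos: [583.1, -325.3, -16.6]
ee_rot: [[0.0, 1.0, 0.001], [1.0, -0.0, -0.001], [-0.001, 0.001, -1.0]]
force: [0.9, -0.2, -0.9]
width: 45.8
finger_force: 0.0
```

jog_arm(steps=[0.5, 0, 0, 0, 0, 0, 0, 0.05, 0, 0, 0, 0, 0, 0, 0.05, 0, 0, 0, 0, 0, 0, 0.05, 0, 0, 0, 0, 0, 0, 0.05, 0, 0, 0, 0, 0, 0, 0.05, 0, 0, 0, 0, 0, 0, 0.05, 0, 0, 0, 0, 0, 0, 0.05, 0, 0, 0, 0, 0, 0])

```text
clock: 67.92
tool_pos: [582.4, -324.8, -17.4]
ee_rot: [[0.0, 1.0, -0.0], [1.0, -0.0, 0.0], [0.0, -0.0, -1.0]]
force: [-0.9, -0.1, 1.8]
width: 13.9
finger_force: 29.9
```

jog_arm(steps=[0.05, 0, 0, -15, 0, 0, 0, 0.05, 0, 0, -35, 0, 0, 0, 0.05, 0, 0, -30, 0, 0, 0, 0.05, 0, 0, 0, 0, 0, 7.05, 0.05, 0, 0, 0, 0, 0, 7.05, 0.05, 0, 0, 0, 0, 0, 7.05, 0.05, 0, 0, 0, 0, 0, 7.05, 0.05, 0, 0, 0, 0, 0, 7.05, 0.05, 0, 0, 0, 0, 0, 7.05, 0.05, 0, 0, 0, 0, 0, 7.05, 0.05, 0, 0, 0, 0, 0, 7.05, 0.05, 0, 0, 0, 0, 0, 7.05])

```text
clock: 68.92
tool_pos: [582.4, -324.6, 63.0]
ee_rot: [[0.897, 0.441, -0.0], [0.441, -0.897, 0.0], [0.0, -0.0, -1.0]]
force: [0.2, -0.2, -2.9]
width: 13.7
finger_force: 29.9
```

jog_arm(steps=[0.05, 0, 0, 0, 0, 0, 7.05, 0.05, 0, 0, 0, 0, 0, 7.05, 0.05, 0, 0, 0, 0, 0, 3.05, 0.05, 0.5, -18, 0, 0, 0, 0, 0.05, 1.8, -40, 0, 0, 0, 0, 0.05, 1.8, -40, 0, 0, 0, 0, 0.05, 1.8, -40, 0, 0, 0, 0, 0.05, 1.8, -40, 0, 0, 0, 0, 0.05, 1.8, -40, 0, 0, 0, 0, 0.05, 1.8, -40, 0, 0, 0, 0, 0.05, 1.8, -40, 0, 0, 0, 0, 0.05, 1.8, -40, 0, 0, 0, 0])

```text
clock: 69.92
tool_pos: [541.5, 13.0, 63.3]
ee_rot: [[0.987, 0.163, 0.0], [0.163, -0.987, 0.0], [0.0, -0.0, -1.0]]
force: [1.2, -0.4, -3.1]
width: 13.8
finger_force: 29.9
```

jog_arm(steps=[0.05, 1.8, -40, 0, 0, 0, 0, 0.05, 1, -28, 0, 0, 0, 0, 0.05, 0.7, -12.5, 0, 0, 0, 0, 0.05, 0, 0, 0, 0, 0, 0, 0.05, 0, 0, 0, 0, 0, 0, 0.05, 0, 0, 0, 0, 0, 0])

```text
clock: 70.42
tool_pos: [532.9, 89.9, 62.9]
ee_rot: [[0.987, 0.162, 0.0], [0.162, -0.987, -0.001], [0.0, 0.001, -1.0]]
force: [0.2, 0.5, -1.8]
width: 13.8
finger_force: 29.9
```

jog_arm(steps=[0.05, 0, -1, 12, 0, 0, -0.1, 0.05, 0, 0, 22, 0, 0, 0, 0.05, 0, 0, 20, 0, 0, 0, 0.05, 0, 0, 11, 0, 0, 0, 0.05, 0, 0, 6, 0, 0, 0, 0.05, 0, 0, 4, 0, 0, 0, 0.05, 0, 0, 3, 0, 0, 0, 0.05, 0, 0, 1, 0, 0, 0, 0.05, 0, 0, 0, 0, 0, 0, 0.05, 0, 0, 0, 0, 0, 0, 0.05, 0, 0, 0, 0, 0, 0])

```text
clock: 71.33
tool_pos: [533.0, 92.1, -15.6]
ee_rot: [[0.986, 0.165, 0.001], [0.165, -0.986, -0.0], [0.001, 0.0, -1.0]]
force: [0.6, -0.7, -3.1]
width: 14.0
finger_force: 29.9
```

jog_arm(steps=[0.05, 0, 0, 0.7, 0, 0, 0, 0.05, 0, 0, 0.7, 0, 0, 0, 0.05, 0, 0, 0, 0, 0, 0, 0.05, 0, 0, 0, 0, 0, 0])

```text
clock: 71.67
tool_pos: [532.7, 92.1, -17.4]
ee_rot: [[0.986, 0.165, 0.001], [0.165, -0.986, -0.0], [0.001, 0.0, -1.0]]
force: [-0.3, 0.8, -0.5]
width: 13.7
finger_force: 29.9
```

jog_arm(steps=[0.05, 0, 2, 0, 0, 0, 0, 0.05, 0, 2, 0, 0, 0, 0, 0.05, 0, 1, 0, 0, 0, 0, 0.05, 0, 0, 0, 0, 0, 0])

```text
clock: 72.0
tool_pos: [533.6, 87.1, -17.4]
ee_rot: [[0.986, 0.164, 0.001], [0.164, -0.986, 0.0], [0.001, -0.0, -1.0]]
force: [-0.4, 1.4, 2.2]
width: 13.8
finger_force: 29.9
```

jog_arm(steps=[0.05, 0, 1, 0, 0, 0, 0, 0.05, 0, 1, 0, 0, 0, 0, 0.05, 0, 0, 0, 0, 0, 0])

```text
clock: 72.25
tool_pos: [533.8, 85.3, -17.4]
ee_rot: [[0.986, 0.165, 0.001], [0.165, -0.986, 0.0], [0.001, -0.0, -1.0]]
force: [0.9, 3.1, 4.2]
width: 13.7
finger_force: 29.9
```

jog_arm(steps=[0.05, 0, 1.5, 0, 0, 0, 0, 0.05, 0, 1.5, 0, 0, 0, 0, 0.05, 0, 0, 0, 0, 0, 0])

```text
clock: 72.5
tool_pos: [534.4, 82.1, -17.4]
ee_rot: [[0.986, 0.165, 0.001], [0.165, -0.986, 0.0], [0.001, -0.0, -1.0]]
force: [-0.9, 4.5, 5.4]
width: 13.9
finger_force: 29.9
```

jog_arm(steps=[0.05, 0, 1, 0, 0, 0, 0, 0.05, 0, 1, 0, 0, 0, 0, 0.05, 0, 0, 0, 0, 0, 0])

```text
clock: 72.75
tool_pos: [534.7, 80.5, -17.4]
ee_rot: [[0.986, 0.164, 0.001], [0.164, -0.986, 0.001], [0.001, -0.001, -1.0]]
force: [-0.9, 4.5, 4.4]
width: 14.1
finger_force: 30.0
```

jog_arm(steps=[0.05, 0, 1, 0, 0, 0, 0, 0.05, 0, 1, 0, 0, 0, 0, 0.05, 0, 0, 0, 0, 0, 0])

```text
clock: 73.0
tool_pos: [534.8, 80.4, -17.4]
ee_rot: [[0.987, 0.163, 0.001], [0.163, -0.987, 0.004], [0.001, -0.004, -1.0]]
force: [-1.5, 10.7, 6.8]
width: 13.5
finger_force: 30.0
```

jog_arm(steps=[0.05, 0, 1, 0, 0, 0, 0, 0.05, 0, 0, 0, 0, 0, 0])

```text
clock: 73.17
tool_pos: [534.8, 80.4, -17.3]
ee_rot: [[0.987, 0.163, 0.0], [0.163, -0.987, 0.006], [0.001, -0.005, -1.0]]
force: [-1.8, 14.9, 6.8]
width: 13.5
finger_force: 30.0
```

Contact is flush at the expected spot. I'll relax, release and retract, then check everything.

jog_arm(steps=[0.05, 0, -1.5, 0.3, 0, 0, 0, 0.05, 0, 0, 0, 0, 0, 0, 0.2, 0, 0, 0, 0, 0, 0, 0.25, 0, 0, 0, 0, 0, 0, 0.3, 0, 0, 0, 0, 0, 0, 0.4, 0, 0, 0, 0, 0, 0, 0.4, 0, 0, 0, 0, 0, 0, 0.4, 0, 0, -10, 0, 0, 0, 0.4, 0, 0, -30, 0, 0, 0, 0.5, 0, 0, -40, 0, 0, 0, 0.5, 0, 0, -40, 0, 0, 0, 0.5, 0, 0, -40, 0, 0, 0])

```text
clock: 74.17
tool_pos: [534.0, 78.6, 144.3]
ee_rot: [[0.986, 0.165, -0.0], [0.165, -0.986, -0.0], [-0.0, 0.0, -1.0]]
force: [1.6, 0.5, -0.7]
width: 45.7
finger_force: 0.0
```

jog_arm(steps=[0.5, 0, 30, -20, 0, 0, 0, 0.5, 0, 40, 0, 0, 0, 0, 0.5, 0, 40, 0, 0, 0, 0, 0.5, 0, 40, 0, 0, 0, 0, 0.5, 0, 40, 0, 0, 0, 0, 0.5, 0, 40, 0, 0, 0, 0, 0.5, 0, 40, 0, 0, 0, 0, 0.5, 0, 40, 0, 0, 0, 0, 0.5, 0, 40, 0, 0, 0, 0, 0.5, -15, 38, 0, 0, 0, 0, 0.5, -15, 38, 0, 0, 0, 0, 0.5, -15, 30, 0, 0, 0, 0])

```text
clock: 75.17
tool_pos: [564.4, -381.5, 162.5]
ee_rot: [[0.987, 0.164, 0.0], [0.164, -0.987, -0.001], [-0.0, 0.001, -1.0]]
force: [0.4, 0.0, -0.1]
width: 45.7
finger_force: 0.0
```

jog_arm(steps=[0.5, -40, 0, 0, 0, 0, 0, 0.5, -40, 0, 0, 0, 0, 0, 0.5, -40, 0, 0, 0, 0, 0, 0.5, 0, 0, 0, 0, 0, 0, 0.5, 0, 0, 0, 0, 0, 0])

```text
clock: 75.58
tool_pos: [445.1, -398.7, 162.4]
ee_rot: [[0.987, 0.162, -0.0], [0.162, -0.987, 0.0], [-0.0, -0.0, -1.0]]
force: [0.5, -0.1, 0.0]
width: 46.2
finger_force: 0.0
```

```bash
python3 look.py
python3 - <<'E'
from lib import *
from scipy.optimize import least_squares
d=pickle.load(open("imL.pkl","rb"));d0=pickle.load(open("im0.pkl","rb"))
# expected flush positions in both views (top/scene slab fits) vs rib-top edges: search best shift along outward normal
S={"top":(554.9,-48.4),"scene":(558.9,-49.5)};w=np.radians(9.4);u=np.array([np.cos(w),np.sin(w)]);v=np.array([-u[1],u[0]])
for n in S:
    im=d[n];g=cv2.GaussianBlur(im["pixels"],(0,0),.7).astype(float);wood=g[:,:,0]-g[:,:,2]  # wood is reddish
    for nm,dr,dist,yaw in(("-x",-u,117,w+np.pi/2),("-y",-v,132,w),("+y",v,132,w)):
        al=np.array([np.cos(yaw),np.sin(yaw)]);res=[]
        for lat in(-65,65):
            # outer foot-top edge: profile along dr at this position along the bar
            q=np.arange(dist+5,dist+40,.25);X=np.c_[np.array(S[n])+q[:,None]*dr+lat*al,np.full(len(q),12.)]
            p=proj(im,X).astype(np.float32);pr=cv2.remap(wood.astype(np.float32),p[:,:1],p[:,1:],1)[:,0]
            res.append(q[np.argmax(np.gradient(pr))]-22-dist)
        ends=[]
        for sg in(-1,1):
            q=np.arange(50,100,.25);X=np.c_[np.array(S[n])+(dist+15)*dr+sg*q[:,None]*al,np.full(len(q),12.)]
            p=proj(im,X).astype(np.float32);pr=cv2.remap(wood.astype(np.float32),p[:,:1],p[:,1:],1)[:,0];ends.append(sg*q[np.argmax(np.gradient(pr))])
        print(n,nm,"edge offset from flush at both ends",res,"ends",ends)
# brush and leave-alone changes
for n in("top","scene"):
    df=np.abs(d[n]["pixels"].astype(int)-d0[n]["pixels"]).max(2)
    for o,X in dict(brushtop=(512,406,188),stand=(512,407,65)).items():
        x,y=proj(im if 0 else d[n],X)[0].astype(int);print(n,o,df[y-4:y+5,x-4:x+5].mean())
m=(np.abs(d["top"]["pixels"].astype(int)-d0["top"]["pixels"]).max(2)>60).astype(np.uint8)
k,l,st,c=cv2.connectedComponentsWithStats(m);print([s.tolist() for s in st[1:] if s[4]>40])
E
```

```text
[ 447.5 -398.5  162.8] 45.93124368897433 75.6833
pot blob [171 119  26  24 175] [array([655.5, 286.8, 104. ]), array([664.8, 293.9,  74. ])]
[[159, 119, 60, 63, 2388], [261, 145, 129, 101, 9753], [118, 181, 39, 34, 748], [462, 294, 98, 126, 6060], [181, 331, 82, 77, 1047], [317, 371, 31, 44, 308], [256, 373, 78, 47, 1852]]
top -x edge offset from flush at both ends [np.float64(-0.75), np.float64(-0.5)] ends [np.float64(-77.25), np.float64(72.5)]
top -y edge offset from flush at both ends [np.float64(0.5), np.float64(-0.5)] ends [np.float64(-76.75), np.float64(74.0)]
top +y edge offset from flush at both ends [np.float64(-0.5), np.float64(-0.5)] ends [np.float64(-76.75), np.float64(72.5)]
scene -x edge offset from flush at both ends [np.float64(1.75), np.float64(1.25)] ends [np.float64(-79.0), np.float64(84.5)]
scene -y edge offset from flush at both ends [np.float64(2.0), np.float64(1.5)] ends [np.float64(-77.25), np.float64(76.75)]
scene +y edge offset from flush at both ends [np.float64(2.25), np.float64(0.0)] ends [np.float64(-92.25), np.float64(75.75)]
top brushtop 10.283950617283951
top stand 19.62962962962963
scene brushtop 6.925925925925926
scene stand 10.802469135802468
[[172, 119, 32, 36, 519], [364, 149, 26, 62, 892], [174, 151, 21, 20, 185], [180, 158, 22, 20, 162], [261, 162, 25, 63, 1066], [417, 164, 64, 10, 593], [418, 175, 58, 7, 350], [411, 200, 65, 20, 1004], [489, 208, 71, 44, 2054], [302, 220, 64, 26, 1080], [184, 227, 29, 25, 458], [120, 228, 39, 26, 298], [424, 235, 64, 19, 1043], [541, 267, 15, 15, 72], [486, 293, 74, 127, 5609], [257, 306, 68, 18, 465], [505, 310, 14, 12, 52], [181, 317, 150, 103, 5479], [184, 326, 59, 44, 334], [491, 327, 12, 9, 46], [479, 337, 14, 13, 59], [235, 351, 21, 10, 110], [322, 364, 134, 56, 3712], [458, 369, 10, 8, 44], [440, 382, 44, 34, 510]]
```

```bash
python3 -c "
from plant import robot
print(robot.sign_off())"
```

```text
the job is handed in; nothing more can be done
None
```

The job is handed in, and no result came back: both pots were scrubbed, the brush is back upright, both pots stand in the tray, and three bars lie flush to the slab within about 1 mm by camera; the low pot clipped the tray wall once and was reset.

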